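# Empty the waffle-cup baker and tighten its die plate

### The arm

A 6-joint arm with a two-finger parallel gripper is mounted at the origin on the work surface. World frame = base frame: x ahead of the robot, y to its left, z up, the work surface at z = 0. Lengths are in m, angles in rad, forces in N, time in s.
With the tool pointing down it reaches from about 0.35 to 1 m from the base axis. Payload 7.1 kg.
Tool frame: the origin (TCP) lies midway between the tips of the shut fingers; the grasp point (between the pads) lies grasp_offset behind it (grasp_offset is the distance from the TCP to the grasp point, in m); z points along the fingers, y is the line along which they close (so a half turn about z gives the same grasp; the last joint's range is limited). The gripper opens to 85 mm and grips with 20 to 120 N. Pads are 22 mm wide; open, the fingers measure 114 mm over their backs; the gripper's body (76 mm by 85 mm) begins 54 mm behind the grasp point. The pads swing forward as they close: fully open they stand 13 mm farther back than shut.
Start: joints at [1.323, 0.423, 1.63, -0, 1.089, -0.019], TCP at [0.142, 0.609, 0.231] pointing down, gripper open.
Joint ranges: [-3, 3], [-0.9, 2.11], [0.09, 2.58], [-1.31, 4.45], [0.11, 2.69], [-2.54, 2.54]. Speed limits (rad/s): [2.39, 2.39, 3.01, 3.14, 3.14, 3.14].

### API

Orientations are given as [roll, pitch, yaw] about the fixed x, y, z axes, in that order (R = Rz(yaw) Ry(pitch) Rx(roll)).
In Python, from bench import read_state, read_camera, sign_off, grasp_offset gives the robot as it stands.
- The arm moves only by the shell command python3 -m jog 'ROWS' [FORCE]. ROWS is JSON, a list of rows, each a list of 5 numbers: the opening, from 0 (shut) to 1 (fully open), then the shift along the tool's x, y, z normalised to -1 to 1, where 1 is 0.02 m, then the turn about the tool's z normalised to -1 to 1, where 1 is 5 degrees. A call has 1 to 5 rows; each row shifts and turns the commanded pose from where the row before left it, along the tool's axes as they then stand; what a row does not reach is not made up. A row lasts 1/10 s, in which the tool goes at most 50 mm and 8.59 degrees, less where a joint would pass 70% of its speed; a pose out of reach is approached as far as the arm can. A call with a number of a shift or a turn outside -1 to 1 is refused whole. A call with a gripper value outside its range is refused whole. The fingers move at their own pace and stop on an object; FORCE is the grip in N (left out, the last holds). Time passes only in rows, so rows that do not move let the fingers close. It gives the time, the measured TCP pose, the force, the opening and the grip force at its end, in the units of the state.
- read_state(): the state, without advancing time (a new reading comes with each control period).
- read_camera(name): name is "scene" or "side" or "wrist"; returns a dict with "pixels" (400x640x3 uint8, blue, green, red), "fx", "fy", "cx", "cy" (pixels), "position" and "rotation" of the camera in the world. Camera axes: x right, y up, looking along -z (the intrinsics and any distortion apply to the point x, -y, -z); pixel columns grow to the right and rows downward; lengths in m; the calibration is good to about 2 mm. A picture is of the moment at which its call begins. There is no depth.
- sign_off(): hands the job in; it is judged then, once.
The state is a dict: "t": time; "q": joint angles; "dq": joint speeds; "tau": joint torques, N m; "tcp_pos": TCP position; "ee_rot": TCP orientation; "wrist_force": force on the tool from outside, world axes, zero at the start; "torque": the same for the moment, N m; "finger_gap": finger opening in m; "grasp_force": force on a finger pad.
Only numpy, scipy, OpenCV 4.12 (cv2) and the standard library are available. Lean on these libraries where they do the work, as an engineer would, in place of code of your own. Each camera call takes 0.05 s, during which the arm holds its last target. There are 200 camera calls.

### The job

The waffle-cup baker has cooled down: push its lever down until the lid is right up and stays up by itself, then lift every baked cup out of the die plate and set it gently, upright, on the flat of the cooling tray, and with the screwdriver drive both loose slotted plate screws fully home. Then stand the screwdriver back in its wooden block and bring the lever up again until the lid is fully shut. Leave the jar, mug and can where they are.

Things in the scene. Friction and masses are not known exactly. Their poses are not given: they have to be found in the camera images.
- die_centre (a point): centre of the die plate's upper face, 130 mm above the table. The baker is a fixed steel appliance 250 mm along its x, 220 mm along its y, with four round cavities 42 mm wide and 18 mm deep in the plate (208 x 160 mm) at x = -50 and +50 mm, y = -30 and +30 mm of this frame; the lid hinge runs along x at y = +112 mm, 20 mm above the plate; the axes are the baker's (z up)
- lid (a joint): angle of the baker's lid in rad: 0 shut, 1.6 fully open (about upright). A stiff friction hinge (0.6 N m): it stays wherever it is left. The lid (220 x 182 mm, 40 mm thick hood, 0.45 kg) covers the plate, cups and screws while shut and stands up to 345 mm above the table when open
- lever_knob (a point): centre of the black ball knob, 32 mm in diameter, at the end of the lid's lift lever, a 12 mm round bar fixed to the lid, reaching out from the hinge on the side away from the plate. It runs on an arc of 170 mm radius about the hinge: with the lid shut it stands 55 degrees above level (290 mm above the table), with the lid fully open 37 degrees below level (48 mm above the table). Pushing it down takes about 7 N, bringing it up about 4 N
- lid_hinge (a point): point on the hinge axis in the plane of the lever, 150 mm above the table; turns with the lid; its x axis is the hinge axis
- screw1 (a joint): turn of the plate screw at x = -84 mm of the baker (the end with the control panel), rad: grows clockwise seen from above; 6.28 is fully home (hard stop, head flat on the plate); it sinks 2 mm a turn and needs 0.06 N m
- screw1_slot (a point): floor of the slot of screw 1, on its axis (x = -84, y = 0 mm of the baker); its x axis runs along the slot, z up. The steel head is 20 mm across and 7 mm high; the slot goes right across it, 5 mm wide and 4 mm deep, so the bit has about 0.3 rad of play in it before it bites
- screw2 (a joint): turn of the like screw at x = +84 mm (the other end), rad, 6.28 is fully home
- screw2_slot (a point): floor of the slot of screw 2, as for screw 1
- cup1_mid (a point): centre (half-way up) of a baked waffle cup, 34 mm high, 30 g, mouth up; the upper 19 mm is a straight collar 46 mm in diameter, the foot below it tapers from 39 to 37 mm. In the die the collar rests on the plate and stands 19 mm above it, the foot hangs loose in the cavity. Two to four cups are present
- cup2_mid (a point): centre of another such cup
- cup3_mid (a point): centre of another such cup
- cup4_mid (a point): centre of another such cup
- tray_floor (a point): centre of the inner floor (4 mm above the table) of the loose aluminium cooling tray, 230 mm along its x, 150 mm along its y, rim 16 mm high and 4 mm thick
- block_hole (a point): centre of the top face of the fixed wooden block, 70 x 70 mm and 85 mm high, with a square 16 mm hole straight through, that holds the screwdriver
- driver_grip (a point): grip point in the middle of the screwdriver's black handle, 26 mm square and 70 mm long with flats along its x and y; this point lies on the axis, 30 mm below the handle's top, 40 mm above its lower shoulder (which rests on the block) and 118 mm above the tip of the bit. z runs up the handle, away from the bit; the shank is 8 mm thick; the flat bit is 10 mm wide along x and 2 mm thick along y. 120 g
- sugar_jar: glass sugar jar, 70 mm across, 110 mm high, origin under its base
- coffee_mug: white mug, 80 mm across, 90 mm high, origin under its base
- syrup_can: steel can, 68 mm across, 100 mm high, origin under its base
Mind the look-alikes: they are no part of the job. Of the things like the part that bears block_hole, leave any that is blue, red or turquoise; of the rest the smaller one is meant.

How it is judged:
On the way, in this order (a step that is already met when the one before it is completed fails the run):
1. the lid is right up (value of joint lid above 1.45 rad), for 0.3 s.
2. a plate screw is turning under the screwdriver's bit (((contact force between driver and screw1 above 2 N and velocity of joint screw1 above 0.05 rad/s) or (contact force between driver and screw2 above 2 N and velocity of joint screw2 above 0.05 rad/s))), for 0.2 s.
3. both screws are home with the lid still up (value of joint each of screw1, screw2 above 6.05 rad and value of joint lid above 1.2 rad), for 0.2 s.
At the end, for the whole second after the job is handed in: Lid shut (within 0.06 rad); both screws home (6.05 rad or more); every cup upright (0.15 rad), still, on the tray floor, its centre within 100 mm along and 60 mm across of the tray centre; the screwdriver upright in the block, within 10 mm of the hole, shoulder down within 5 mm (value of joint lid below 0.06 rad and value of joint each of screw1, screw2 above 6.05 rad and x of cup1_mid in the frame of tray_floor between -0.1 and 0.1 m and y of cup1_mid in the frame of tray_floor between -0.06 and 0.06 m and z of cup1_mid in the frame of tray_floor between 0.012 and 0.022 m and angle between each of cup1_mid, cup2_mid, cup3_mid, cup4_mid's own z axis and vertical below 0.15 rad and linear speed of each of cup1, cup2, cup3, cup4, driver below 0.02 m/s and x of cup2_mid in the frame of tray_floor between -0.1 and 0.1 m and y of cup2_mid in the frame of tray_floor between -0.06 and 0.06 m and z of cup2_mid in the frame of tray_floor between 0.012 and 0.022 m and x of cup3_mid in the frame of tray_floor between -0.1 and 0.1 m and y of cup3_mid in the frame of tray_floor between -0.06 and 0.06 m and z of cup3_mid in the frame of tray_floor between 0.012 and 0.022 m and x of cup4_mid in the frame of tray_floor between -0.1 and 0.1 m and y of cup4_mid in the frame of tray_floor between -0.06 and 0.06 m and z of cup4_mid in the frame of tray_floor between 0.012 and 0.022 m and horizontal distance between driver_grip and block_hole below 0.01 m and z of driver_grip in the frame of block_hole below 0.045 m and angle between driver_grip's own z axis and vertical below 0.1 rad); the robot touches nothing.
It fails at once if the jar, mug or can is pushed 30 mm or more from its place (distance of any of sugar_jar, coffee_mug, syrup_can from where it was at the start of the episode above 0.03 m).
It fails at once if a screw is turned with the fingers and not the screwdriver ((contact force between the fingers and screw1 above 2 N and velocity of joint screw1 above 0.3 rad/s) or (contact force between the fingers and screw2 above 2 N and velocity of joint screw2 above 0.3 rad/s)).
It fails at once if a cup is dropped or struck on the tray (landing faster than about a 4 cm fall) ((horizontal distance between cup1_mid and tray_floor below 0.13 m and z of cup1_mid in the frame of tray_floor below 0.045 m and linear speed of cup1 above 0.9 m/s) or (horizontal distance between cup2_mid and tray_floor below 0.13 m and z of cup2_mid in the frame of tray_floor below 0.045 m and linear speed of cup2 above 0.9 m/s) or (horizontal distance between cup3_mid and tray_floor below 0.13 m and z of cup3_mid in the frame of tray_floor below 0.045 m and linear speed of cup3 above 0.9 m/s) or (horizontal distance between cup4_mid and tray_floor below 0.13 m and z of cup4_mid in the frame of tray_floor below 0.045 m and linear speed of cup4 above 0.9 m/s)).
Of cup1, cup2, cup3, cup4 only 2 to 4 are there at a start; the rules pass over those that are not, and their reading is None.
At some moment in a run one of tray may be knocked a few centimetres aside while the robot is not near it.
It also fails if it takes over 210 s, if anything falls off the work surface, if the arm or the gripper's body presses on something with over 40 N, if the wrist force passes 120 N, or if a joint passes its speed limit or range.

## Working session

There is one attempt and no reset: what is moved stays moved. The work goes in short steps, Python scripts to look and compute and a shell command to move; the robot and the scene stay as the last step left them, time stands still between calls to the robot, and variables do not carry over. Pictures are saved under pics/ and viewed, at most 14 in all, crops included, and the job is handed in when it is done.

```bash
ls; mkdir -p pics
cat > h.py <<'E'
import numpy as np, cv2, sys
from bench import read_state, read_camera, grasp_offset
def ray(c,u,v):
    d=np.array([(u-c['cx'])/c['fx'],-(v-c['cy'])/c['fy'],-1.0]); return np.array(c['position']),np.array(c['rotation'])@d
def atz(c,u,v,z):
    p,d=ray(c,u,v); return p+d*(z-p[2])/d[2]
def proj(c,P):
    q=np.array(c['rotation']).T@(np.array(P)-np.array(c['position'])); return c['cx']+c['fx']*q[0]/-q[2], c['cy']-c['fy']*q[1]/-q[2]
def save(name,cam): 
    c=read_camera(cam); cv2.imwrite(f'pics/{name}.png',c['pixels']); return c
def tri(obs):
    A=np.zeros((3,3));b=np.zeros(3)
    for c,u,v in obs:
        p,d=ray(c,u,v); d=d/np.linalg.norm(d); M=np.eye(3)-np.outer(d,d); A+=M;b+=M@p
    return np.linalg.solve(A,b)
E
python3 - <<'E'
from h import *
import pickle
C={}
for n in ('scene','side','wrist'):
    c=save(n+'0',n); C[n]=c
    print(n,[round(float(c[k]),1) for k in('fx','fy','cx','cy')],np.round(c['position'],3),np.round(c['rotation'],3).tolist(),[k for k in c])
pickle.dump(C,open('c0.pkl','wb'))
s=read_state();print(s,grasp_offset)
E
```

```text
pics
scene [411.2, 411.2, 320.9, 203.1] [ 1.388 -0.674  0.927] [0.968, 0.006, 0.928] ['pixels', 'fx', 'fy', 'cx', 'cy', 'position', 'rotation']
side [477.2, 477.2, 317.4, 197.4] [ 0.024 -0.738  0.97 ] [0.817, 0.015, -0.641] ['pixels', 'fx', 'fy', 'cx', 'cy', 'position', 'rotation']
wrist [328.0, 328.0, 318.9, 208.7] [0.065 0.625 0.373] [-0.312, 0.003, 1.342] ['pixels', 'fx', 'fy', 'cx', 'cy', 'position', 'rotation']
{'t': 0.15, 'q': array([ 1.32296883e+00,  4.23643187e-01,  1.63048802e+00,  1.06490307e-05,
        1.08861098e+00, -1.90182395e-02]), 'dq': array([ 0.00132162, -0.00220957, -0.0035389 ,  0.00069624, -0.00092793,
       -0.0004587 ]), 'tau': array([ 1.72560972e-04, -5.57769120e+01, -2.82017773e+01, -9.41153553e-05,
        4.66820580e-03, -2.33686580e-05]), 'tcp_pos': array([0.14164314, 0.60831394, 0.23074846]), 'ee_rot': array([-3.14044351e+00, -3.12882435e-05,  2.91277843e+00]), 'wrist_force': array([ 0.1329503 , -0.56337473, -0.28774415]), 'torque': array([-0.02362021, -0.01469948,  0.02420226]), 'grasp_force': 0.0, 'finger_gap': 0.08511041542249129} 0.0187
```

```bash
cat >> h.py <<'E'
from scipy.spatial.transform import Rotation as Rn
def cam(name,png=None):
    c=read_camera(name); c['rotation']=Rn.from_euler('xyz',c['rotation']).as_matrix()
    if png: cv2.imwrite(f'pics/{png}.png',c['pixels'])
    return c
def load(f):
    import pickle; C=pickle.load(open(f,'rb'))
    for c in C.values():
        if np.ndim(c['rotation'])==1: c['rotation']=Rn.from_euler('xyz',c['rotation']).as_matrix()
    return C
E
python3 - <<'E'
from h import *
C=load('c0.pkl')
for n,c in C.items():
  for f in(0,.1,.2): pass
  print(n,[np.round(proj(c,p)) for p in([.5,0,0],[.142,.609,.231])])
E
```

```text
scene [array([325., 241.]), array([384., 108.])]
side [array([301., 237.]), array([ 70., 113.])]
wrist [array([  4., 471.]), array([323., 274.])]
```

View pics/scene0.png

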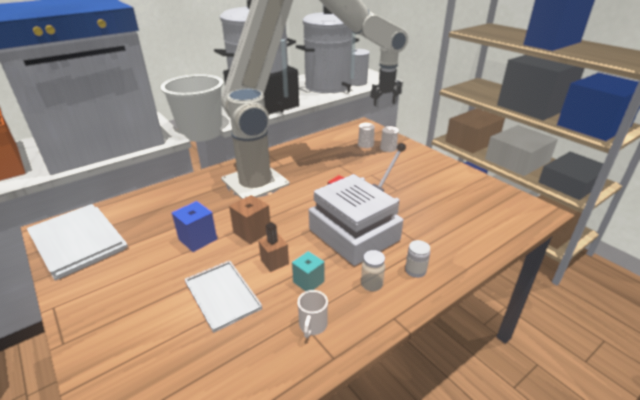

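View pics/side0.png

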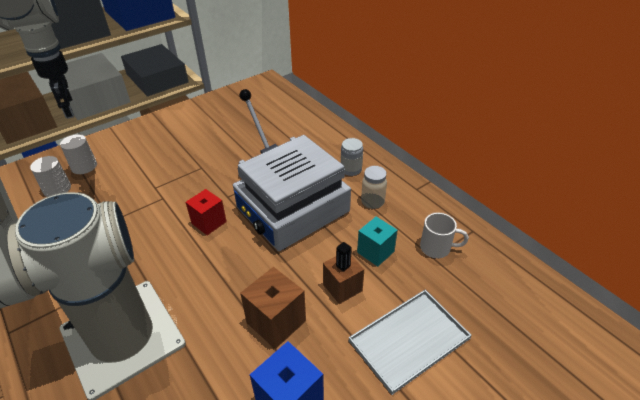

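Run:
```python
from h import *
a=cv2.imread('pics/side0.png'); b=cv2.imread('pics/scene0.png')
def crop(i,x0,x1,y0,y1,s): return cv2.resize(i[y0:y1,x0:x1],None,fx=s,fy=s,interpolation=cv2.INTER_CUBIC)
cv2.imwrite('pics/side0c.png',crop(a,225,475,195,395,3))
x=crop(a,230,360,85,250,3); y=crop(b,300,430,135,300,3)
cv2.imwrite('pics/bakerc.png',np.hstack([x,y]))
cv2.imwrite('pics/scene0c.png',crop(b,170,340,190,340,4))
```

```text
(no output)
```

View pics/side0c.png

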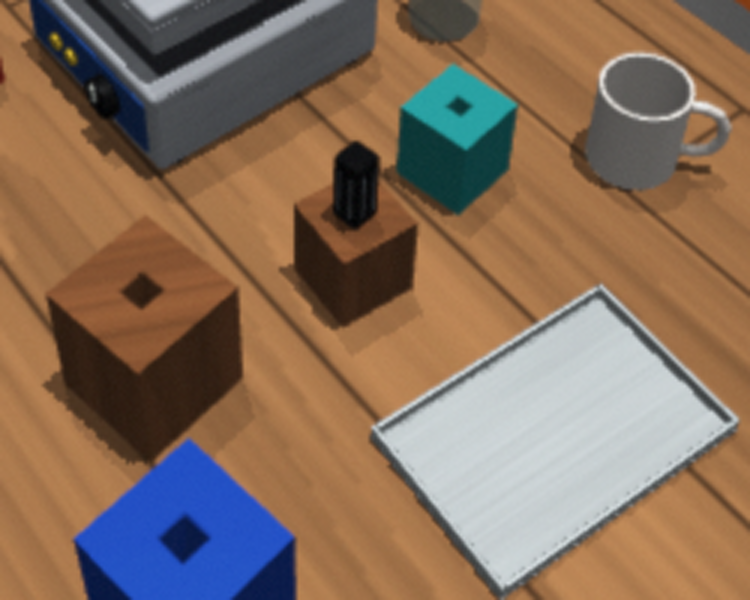

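View pics/bakerc.png

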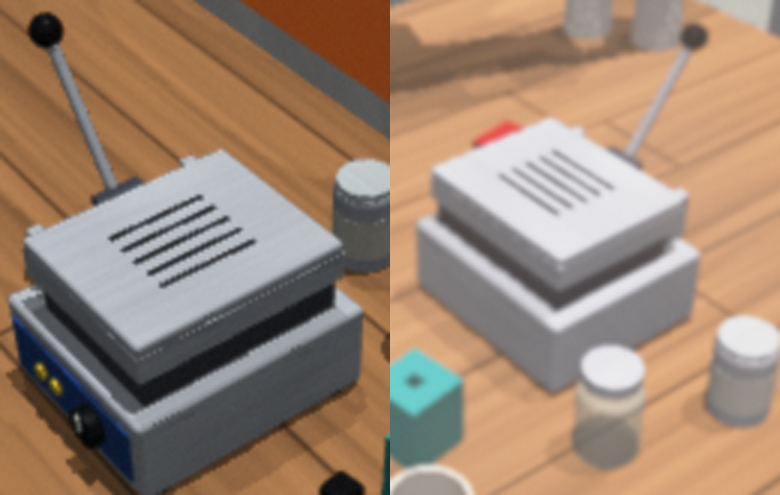

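View pics/scene0c.png

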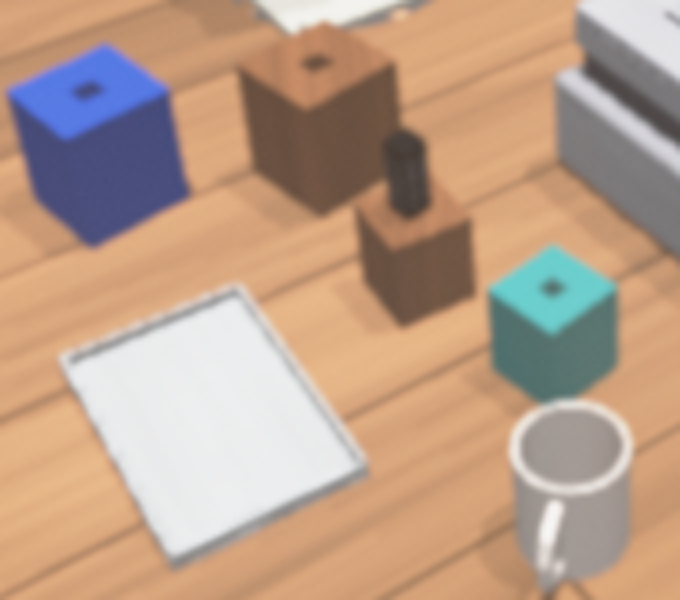

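Small brown block carrying the screwdriver (side px ~343,270) is the meant one. The large brown (272,292), blue (287,374), turquoise (378,232) and red (205,210) blocks are look-alikes; the crop confirms it. The baker's panel faces the robot side (side px 258,218), and the knob is at side (245,95) and scene (401,147).

Run:
```python
from h import *
C=load('c0.pkl');S=C['side'];K=C['scene'];r=lambda x:np.round(x,4)
print('knob',r(tri([(S,245.3,95),(K,401.3,147.3)])))
print('base L,F,R',*[r(tri([(S,*a),(K,*b)])) for a,b in(((234,183.7),(309.3,209)),((276,226.7),(355,243.3)),((350,189),(402.3,218.3)))])
print('lid L,F,R',*[r(tri([(S,*a),(K,*b)])) for a,b in(((240,166.7),(314,193.3)),((276.7,201.7),(356.7,222.3)),((344,166.7),(398.7,200)))])
def rect(n,c,px,z):
    P=np.array([atz(c,u,v,z)[:2] for u,v in px]); print(n,r(P.tolist()),'sides',r([np.linalg.norm(P[i]-P[i-1]) for i in range(len(P))]),'dir',r([np.arctan2(*(P[i]-P[i-1])[::-1]) for i in range(len(P))]),'c',r(P.mean(0)))
rect('tray S',S,[(350,339),(425,291),(470,335.7),(392.3,391.7)],.016)
rect('tray K',K,[(185.5,279.5),(229.5,261.5),(261,307),(214,331)],.016)
rect('tray2 K',K,[(28,240),(90,207),(126,243),(57,272)],.016)
rect('block S',S,[(323.3,264),(340.7,282.3),(363.7,270.3)],.085)
# scene crop/4+(170,190)
rect('block K',K,[(170+355/4,190+206/4),(170+400/4,190+250/4),(170+473/4,190+218/4)],.085)
print('driver top', r(tri([(S,225+357/3,195+154/3),(K,170+405/4,190+141/4)])))
def drv(c,w): pass
for nm,a,b in(('mug',(225+637/3,195+185/3),None),('teal F',(225+458/3,195+213/3),None),('jarbot',(230+360/3,85+270/3),None),('canbot',(225+447/3,195+40/3),None),('big F',(225+150/3,195+460/3),None),('blueF?',(225+185/3,395),None)):
    print(nm,r(atz(S,*a,0)))
```

```text
knob [0.5395 0.2977 0.288 ]
base L,F,R [0.3913 0.0586 0.1294] [ 0.5045  0.1404 -0.0798] [0.7035 0.0852 0.1045]
lid L,F,R [0.4074 0.0601 0.1896] [0.5122 0.1353 0.0256] [0.6896 0.0894 0.175 ]
tray S [[ 0.404  -0.3266]
 [ 0.6295 -0.3367]
 [ 0.6213 -0.4814]
 [ 0.3966 -0.4704]] sides [0.144  0.2257 0.1449 0.225 ] dir [ 1.519  -0.0449 -1.6278  3.0925] c [ 0.5129 -0.4038]
tray K [[ 0.4033 -0.4666]
 [ 0.4116 -0.3214]
 [ 0.6399 -0.3358]
 [ 0.6362 -0.4791]] sides [0.2333 0.1455 0.2288 0.1433] dir [ 3.0883  1.5141 -0.063  -1.5966] c [ 0.5228 -0.4007]
tray2 K [[-0.1139 -0.8319]
 [-0.1988 -0.6132]
 [ 0.1106 -0.5635]
 [ 0.1251 -0.7787]] sides [0.2448 0.2346 0.3134 0.2157] dir [-2.9228  1.9412  0.1593 -1.5034] c [-0.0192 -0.6968]
block S [[ 0.4518 -0.1667]
 [ 0.4512 -0.233 ]
 [ 0.5152 -0.2387]] sides [0.0959 0.0663 0.0643] dir [ 2.2929 -1.5801 -0.0888] c [ 0.4727 -0.2128]
block K [[ 0.457  -0.2315]
 [ 0.5242 -0.2302]
 [ 0.5264 -0.1646]] sides [0.0963 0.0672 0.0656] dir [-2.3746  0.0192  1.5375] c [ 0.5025 -0.2088]
driver top [ 0.4871 -0.1978  0.1525]
mug [ 0.7442 -0.2733  0.    ]
teal F [ 0.5999 -0.2019 -0.    ]
jarbot [0.7732 0.1192 0.    ]
canbot [ 0.7334 -0.0377  0.    ]
big F [ 0.2629 -0.2366  0.    ]
blueF? [ 0.2246 -0.3397  0.    ]
```

Run:
```python
from h import *
C=load('c0.pkl');S=C['side'];K=C['scene'];r=lambda x:np.round(x,4)
b1=tri([(S,276,226.7),(K,309.3,209)]);b2=tri([(S,350,189),(K,355,243.3)])
l1=tri([(S,276.7,201.7),(K,314,193.3)]);l2=tri([(S,344,166.7),(K,356.7,222.3)])
for n,a,b in(('base',b1,b2),('lid',l1,l2)): print(n,r(a),r(b),np.linalg.norm(b-a),np.arctan2(*(b-a)[1::-1]))
for n,a,b in (('block F_S=L_K',(340.7,282.3),(258.75,241.5)),('block R_S=F_K',(363.7,270.3),(270,252.5)),('tray',(350,339),(229.5-44+44,261.5)),('tray',(425,291),(261,307)),('tray',(470,335.7),(214,331))):
  print(n,[] if 0 else None, r(tri([(S,*a),(K,*b)])))
A=atz(S,234,183.7,.13);F=atz(S,276,226.7,.13);R=atz(S,350,189,.13);print(r([A,F,R]),np.linalg.norm(A-F),np.linalg.norm(R-F),np.arctan2(*(R-F)[1::-1]))
A=atz(K,309.3,209,.13);F=atz(K,355,243.3,.13);R=atz(K,402.3,218.3,.13);print(r([A,F,R]),np.linalg.norm(A-F),np.linalg.norm(R-F),np.arctan2(*(F-A)[1::-1]))
# fit baker pose: x,y,yaw from knob arc + corners assumption
```

```text
base [ 0.4232 -0.0087  0.0978] [ 0.6621 -0.0077  0.0974] 0.23894880299387614 0.003864714003907056
lid [0.4385 0.002  0.1672] [0.6519 0.0062 0.1692] 0.21342504985739955 0.019388782245922116
block F_S=L_K None [ 0.4531 -0.2301  0.0812]
block R_S=F_K None [ 0.5196 -0.231   0.0787]
tray None [ 0.4066 -0.3217  0.0104]
tray None [ 0.6341 -0.3334  0.0088]
tray None [ 0.6279 -0.4777  0.0056]
[[ 0.4058  0.1657  0.13  ]
 [ 0.4086 -0.0348  0.13  ]
 [ 0.6369 -0.0392  0.13  ]] 0.200479236456327 0.22827500162810002 -0.019647060122632242
[[ 0.4612 -0.0354  0.13  ]
 [ 0.6888 -0.0297  0.13  ]
 [ 0.6865  0.1739  0.13  ]] 0.22764143992098732 0.20368118348874883 0.02493385397383506
```

```bash
python3 -m jog '[[0,0,0,-0.4,1],[0,0,0,-0.4,1],[0,0,0,-0.4,1],[0,0,0,-0.4,1],[0,0,0,-0.4,1]]' 40; python3 -m jog '[[0,0,0,-0.4,1],[0,0,0,-0.4,1],[0,0,0,-0.4,1],[0,0,0,-0.4,1],[0,0,0,-0.4,1]]';python3 -m jog '[[0,0,0,-0.4,1],[0,0,0,-0.4,1],[0,0,0,-0.4,1],[0,0,0,-0.4,1],[0,0,0,-0.4,1]]'; python3 -m jog '[[0,0,0,0,0.38],[0,0,0,0,0]]'
```

```text
t: 0.65
tcp_pos: [0.1417, 0.6085, 0.2713]
ee_rot: [-3.141, 0.0, 2.473]
wrist_force: [0.3, -0.3, -0.5]
finger_gap: 0.0122
grasp_force: 0.0
t: 1.15
tcp_pos: [0.1417, 0.6085, 0.3113]
ee_rot: [-3.141, 0.001, 2.037]
wrist_force: [-0.2, 0.4, 0.6]
finger_gap: 0.0001
grasp_force: 0.0
t: 1.65
tcp_pos: [0.1417, 0.6084, 0.3513]
ee_rot: [-3.141, 0.001, 1.6]
wrist_force: [0.1, -0.1, 1.6]
finger_gap: 0.0001
grasp_force: 0.0
t: 1.85
tcp_pos: [0.1417, 0.6086, 0.3513]
ee_rot: [-3.142, 0.0, 1.57]
wrist_force: [0.0, 0.3, -0.4]
finger_gap: -0.0001
grasp_force: 0.0
```

```bash
for i in 1; do :; done
python3 -m jog '[[0,-0.775,0.995,0,0],[0,-0.775,0.995,0,0],[0,-0.775,0.995,0,0],[0,-0.775,0.995,0,0],[0,-0.775,0.995,0,0]]' >/dev/null; python3 -m jog '[[0,-0.775,0.995,0,0],[0,-0.775,0.995,0,0],[0,-0.775,0.995,0,0],[0,-0.775,0.995,0,0],[0,-0.775,0.995,0,0]]' >/dev/null; python3 -m jog '[[0,-0.775,0.995,0,0],[0,-0.775,0.995,0,0],[0,-0.775,0.995,0,0],[0,-0.775,0.995,0,0],[0,-0.775,0.995,0,0]]'>/dev/null; python3 -m jog '[[0,-0.775,0.995,0,0],[0,-0.775,0.995,0,0],[0,-0.775,0.995,0,0],[0,-0.775,0.995,0,0],[0,0,0,0,0]]'
python3 - <<'E'
from h import *
a=cam('side');b=cam('wrist')
im=np.hstack([a['pixels'][60:200,190:330],b['pixels'][100:380,180:460][::2,::2]])
im=np.hstack([cv2.resize(a['pixels'][60:200,190:330],(400,400),interpolation=cv2.INTER_CUBIC),cv2.resize(b['pixels'][0:400,120:520],(400,400))])
cv2.imwrite('pics/knob.png',im)
print(proj(b,[.5395,.298,.288]),proj(a,[.5395,.298,.288]))
E
```

```text
t: 3.85
tcp_pos: [0.5215, 0.3123, 0.3507]
ee_rot: [-3.141, 0.001, 1.569]
wrist_force: [0.4, 0.0, 0.6]
finger_gap: 0.0001
grasp_force: 0.0
(np.float64(347.77613374341644), np.float64(245.62110227826236)) (np.float64(245.18847949818115), np.float64(94.83268426402707))
```

View pics/knob.png

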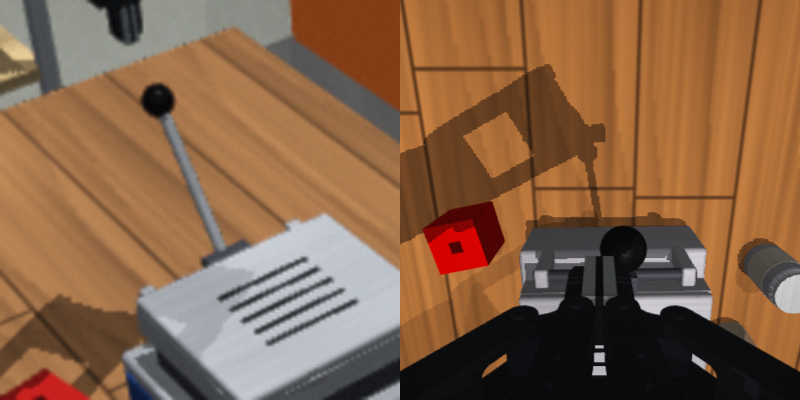

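Knob confirmed in the wrist view (pixel 344,248), about 2 mm left of the predicted spot.

```bash
python3 -m jog '[[0,-0.7,0.8,0,0],[0,0,0,0.7,0],[0,0,0,0.7,0],[0,0,0,0.7,0],[0,0,0,0,0]]'
python3 -c "
import numpy as np
t=np.radians(55-np.linspace(0,90,19));y=.17*np.cos(t);z=.17*np.sin(t)
print(np.round(np.c_[np.diff(y)/.02,-np.diff(z)/.02],2).tolist())"
```

```text
t: 4.45
tcp_pos: [0.5341, 0.3002, 0.3064]
ee_rot: [-3.138, 0.002, 1.572]
wrist_force: [-0.2, -0.3, -0.1]
finger_gap: 0.0
grasp_force: 0.0
[[0.59, 0.45], [0.55, 0.5], [0.5, 0.55], [0.45, 0.59], [0.4, 0.63], [0.34, 0.66], [0.28, 0.69], [0.22, 0.71], [0.16, 0.72], [0.1, 0.74], [0.03, 0.74], [-0.03, 0.74], [-0.1, 0.74], [-0.16, 0.72], [-0.22, 0.71], [-0.28, 0.69], [-0.34, 0.66], [-0.4, 0.63]]
```

```bash
python3 -m jog '[[0,-0.1,0.2,0.2,0],[0,0.59,0,0.45,0],[0,0.55,0,0.5,0],[0,0.5,0,0.55,0],[0,0.45,0,0.59,0]]'; python3 -m jog '[[0,0.4,0,0.63,0],[0,0.34,0,0.66,0],[0,0.28,0,0.69,0],[0,0,0,0,0]]'
```

```text
t: 4.95
tcp_pos: [0.54, 0.3431, 0.2661]
ee_rot: [3.14, -0.006, 1.57]
wrist_force: [-7.3, 6.9, 14.2]
finger_gap: 0.0
grasp_force: 7.0
t: 5.35
tcp_pos: [0.5405, 0.3623, 0.224]
ee_rot: [3.14, -0.002, 1.572]
wrist_force: [-0.5, -0.2, 1.0]
finger_gap: -0.0002
grasp_force: 0.1
```

Run:
```python
from h import *
a=cam('side');b=cam('wrist')
im=np.hstack([cv2.resize(a['pixels'][60:200,190:330],(400,400),interpolation=cv2.INTER_CUBIC),cv2.resize(b['pixels'][0:400,120:520],(400,400))])
cv2.imwrite('pics/knob2.png',im)
```

```text
(no output)
```

View pics/knob2.png

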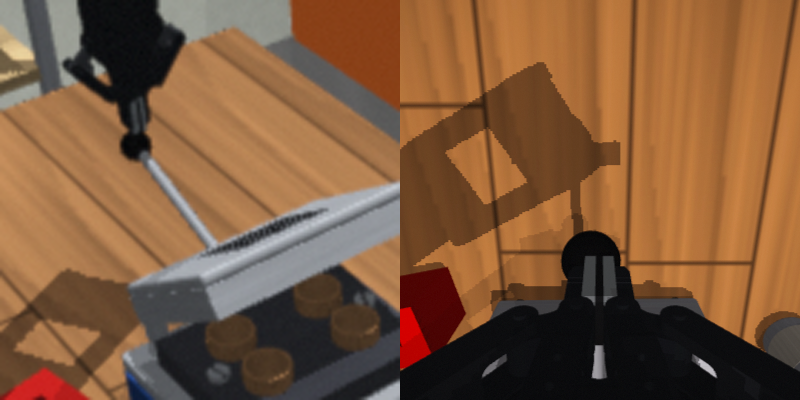

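The knob is still under the fingers and the lid is opening. Four cups are visible in the die.

```bash
python3 -m jog '[[0,0.22,-0.1,0.71,0],[0,0.16,-0.1,0.72,0],[0,0.1,0,0.74,0],[0,0.03,0,0.74,0],[0,-0.03,0,0.74,0]]'; python3 -m jog '[[0,-0.1,0,0.74,0],[0,-0.16,0,0.72,0],[0,-0.22,0,0.71,0],[0,0,0,0,0]]';python3 -m jog '[[0,-0.28,0,0.69,0],[0,-0.34,0,0.66,0],[0,-0.4,0,0.55,0],[0,0,0,0,0]]'
```

```text
t: 5.95
tcp_pos: [0.5371, 0.3712, 0.1519]
ee_rot: [3.138, -0.003, 1.57]
wrist_force: [0.0, 3.1, 5.1]
finger_gap: 0.0003
grasp_force: 2.3
t: 6.35
tcp_pos: [0.5342, 0.3582, 0.1047]
ee_rot: [-3.137, 0.003, 1.57]
wrist_force: [-0.6, 0.1, -0.3]
finger_gap: 0.0002
grasp_force: 0.0
t: 6.75
tcp_pos: [0.5345, 0.3378, 0.0674]
ee_rot: [-3.138, 0.003, 1.57]
wrist_force: [-0.0, 0.7, 0.5]
finger_gap: -0.0001
grasp_force: 0.0
```

```bash
U='x'; python3 -m jog '[[0,0,0,-1,0],[0,0,0,-1,0],[0,0,0,-1,0],[0,0,0,-1,0],[0,0,0,-1,0]]'>/dev/null; python3 -m jog '[[0,0,0,-1,0],[0,0,0,-1,0],[0,0,0,-1,0],[0,0,0,-1,0],[0,0,0,-1,0]]'>/dev/null; python3 -m jog '[[0,0,0,-1,0],[0,0,0,-1,0],[0,0,0,-1,0],[0,0,0,-1,0],[0,0,0,-1,0]]'>/dev/null; python3 -m jog '[[0,0,0,-1,0],[0,0,0,-1,0],[0,0,0,-1,0],[0,-1,0,-0.3,0],[0,-1,0,0,0]]'; python3 -m jog '[[0.5,-1,0,0,0],[0.5,-1,0,0,0],[0.5,-1,0,0,0],[0.5,-1,0,0,0],[0.5,-1,0,0,0]]'>/dev/null; python3 -m jog '[[0.5,-1,0,0,0],[0.5,-1,0,0,0],[0.5,-1,0,0,0],[0.5,-1,0,0,0],[0.5,-1,0,0,0]]'>/dev/null; python3 -m jog '[[0.5,-1,0,0,0],[0.5,-1,0,0,0],[0.5,-1,0,0,0],[0.5,-1,0,0,0],[0.5,-1,0,0,0]]'>/dev/null;python3 -m jog '[[0.5,-1,0,0,0],[0.5,-1,0,0,0],[0.5,-1,0,0,0],[0.5,-1,0,0,0],[0.5,0,0,0,0]]'
python3 - <<'E'
from h import *
b=cam('wrist','die1')
import pickle;pickle.dump({'w':b},open('c1.pkl','wb'))
for p in([.545,.1,.13],[.545,.1,.149],[.48,-.2,.155]):print(p,proj(b,p))
E
```

```text
t: 8.75
tcp_pos: [0.5357, 0.2986, 0.4359]
ee_rot: [3.141, 0.0, 1.571]
wrist_force: [0.3, -0.1, 0.4]
finger_gap: -0.0
grasp_force: 0.0
t: 10.75
tcp_pos: [0.5342, -0.083, 0.4342]
ee_rot: [-3.139, 0.0, 1.567]
wrist_force: [0.4, 0.4, -0.0]
finger_gap: 0.0426
grasp_force: 0.0
[0.545, 0.1, 0.13] (np.float64(328.35185807911284), np.float64(9.942813232098302))
[0.545, 0.1, 0.149] (np.float64(328.77387199669244), np.float64(5.475853332971354))
[0.48, -0.2, 0.155] (np.float64(281.38240173120596), np.float64(248.15533309172832))
```

View pics/die1.png

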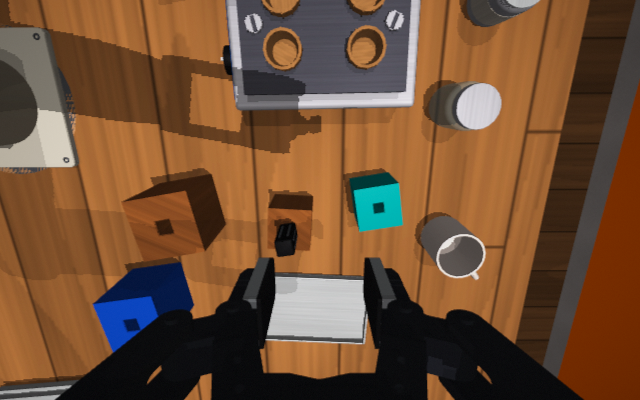

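Run:
```python
from h import *
i=cv2.imread('pics/die1.png')
f=lambda x0,x1,y0,y1,s:cv2.resize(i[y0:y1,x0:x1],None,fx=s,fy=s,interpolation=cv2.INTER_CUBIC)
a=f(225,425,0,60,4); b=f(255,325,185,265,4)
o=np.zeros((560,800,3),np.uint8);o[:240]=a;o[240:560,:280]=b
o[240:500,300:700]=f(255,385,265,350,3.0769)[:260,:400]
cv2.imwrite('pics/die1c.png',o)
```

```text
(no output)
```

View pics/die1c.png

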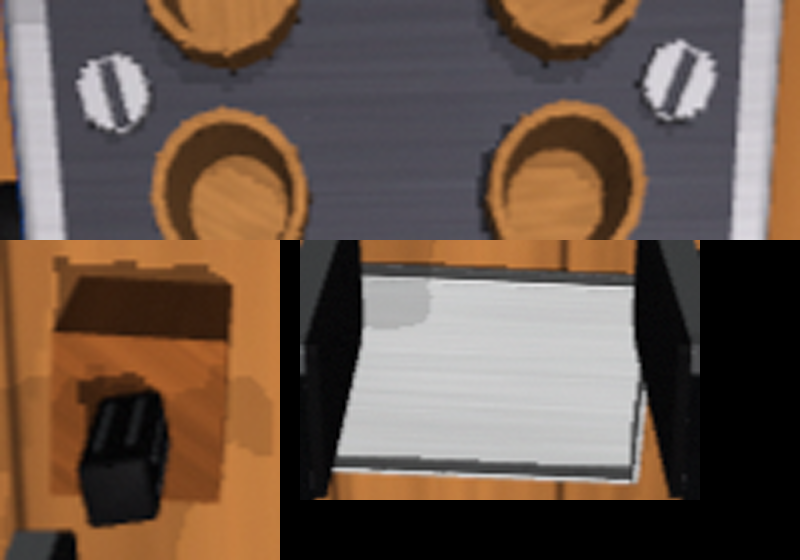

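Run:
```python
from h import *
c=load('c1.pkl')['w'];r=lambda x:np.round(x,4)
A=lambda x,y:(225+x/4,y/4); B=lambda x,y:(255+x/4,185+(y-240)/4); T=lambda x,y:(255+(x-300)/3.0769,265+(y-240)/3.0769)
s1=atz(c,*A(115,93),.138);s2=atz(c,*A(679,80),.138);print('s1',r(s1),'s2',r(s2),np.linalg.norm(s1-s2),'yaw',np.arctan2(*(s2-s1)[1::-1]),'mid',r((s1+s2)/2))
for n,a,b in(('slot1',A(103,62),A(127,126)),('slot2',A(693,52),A(668,110))):
  d=atz(c,*a,.138)-atz(c,*b,.138);print(n,np.degrees(np.arctan2(d[1],d[0])))
print('cups',r(atz(c,*A(230,186),.149)),r(atz(c,*A(566.5,178),.149)))
def q(n,P,z):
  P=np.array([atz(c,*p,z)[:2] for p in P]);print(n,r(P.mean(0)),r([np.linalg.norm(P[i]-P[i-1]) for i in range(4)]),r(np.degrees([np.arctan2(*(P[i]-P[i-1])[::-1]) for i in range(4)])))
q('handle',[B(80,465),B(92,525),B(158,518),B(165,457)],.155)
q('block',[B(54,333),B(229,341),B(219,501),B(50,495)],.085)
print('tray floor edges far corners',r([atz(c,*T(*p),.016) for p in((635,483),(645,390),(362,265),(333,470))]))
```

```text
s1 [0.4562 0.0846 0.138 ] s2 [0.6235 0.0874 0.138 ] 0.1672890104547198 yaw 0.016721861209320208 mid [0.5399 0.086  0.138 ]
slot1 109.65446991723249
slot2 67.2904372786598
cups [0.4906 0.0578 0.149 ] [0.5899 0.0596 0.149 ]
handle [ 0.4864 -0.1996] [0.0299 0.0233 0.0236 0.0236] [-174.3263  -82.0518    6.5103   82.5651]
block [ 0.4853 -0.2   ] [0.07   0.069  0.0693 0.0694] [ 85.7581  -2.9053 -93.9422 177.6385]
tray floor edges far corners [[ 0.6248 -0.4818  0.016 ]
 [ 0.6284 -0.4084  0.016 ]
 [ 0.4481 -0.3166  0.016 ]
 [ 0.4218 -0.471   0.016 ]]
```

```bash
python3 -m jog '[[1,-1,-0.4,0.5,-0.8],[1,-1,-0.4,1,0],[1,-1,-0.4,1,0],[1,-1,-0.4,1,0],[1,-1,-0.4,1,0]]'>/dev/null; python3 -m jog '[[1,-0.8,-0.4,1,0],[1,0,0,1,0],[1,0,0,1,0],[1,0,0,1,0],[1,0,0,0,0]]'
python3 - <<'E'
from h import *
b=cam('wrist');s=read_state()
cv2.imwrite('pics/x.png',b['pixels'])
print('handle top',proj(b,[.486,-.1998,.155]),'grip proj',proj(b,[*s['tcp_pos'][:2],.155]))
E
```

```text
t: 11.8
tcp_pos: [0.4921, -0.1974, 0.2626]
ee_rot: [-3.136, -0.003, 1.64]
wrist_force: [0.0, 0.9, -0.4]
finger_gap: 0.0854
grasp_force: 0.0
handle top (np.float64(312.4317003889141), np.float64(207.59177658374088)) grip proj (np.float64(321.5798642535338), np.float64(205.8692094324145))
```

```bash
python3 -m jog '[[1,-0.1,-0.3,0,0],[1,0,0,0.5,0],[1,0,0,0,0]]'
python3 - <<'E'
from h import *
b=cam('wrist');s=read_state();import pickle;pickle.dump({'w':b},open('c2.pkl','wb'))
cv2.imwrite('pics/drv.png',cv2.resize(b['pixels'][100:340,180:460],None,fx=2.2,fy=2.2,interpolation=cv2.INTER_CUBIC))
print('handle top',proj(b,[.486,-.1998,.155]),'tool',proj(b,[*s['tcp_pos'][:2],.155]))
E
```

```text
t: 12.15
tcp_pos: [0.4881, -0.2009, 0.2551]
ee_rot: [-3.141, -0.0, 1.64]
wrist_force: [-0.3, 0.6, -0.6]
finger_gap: 0.0854
grasp_force: 0.0
handle top (np.float64(317.05382997938085), np.float64(206.28119610154445)) tool (np.float64(319.9416738194529), np.float64(207.89597814083203))
```

View pics/drv.png

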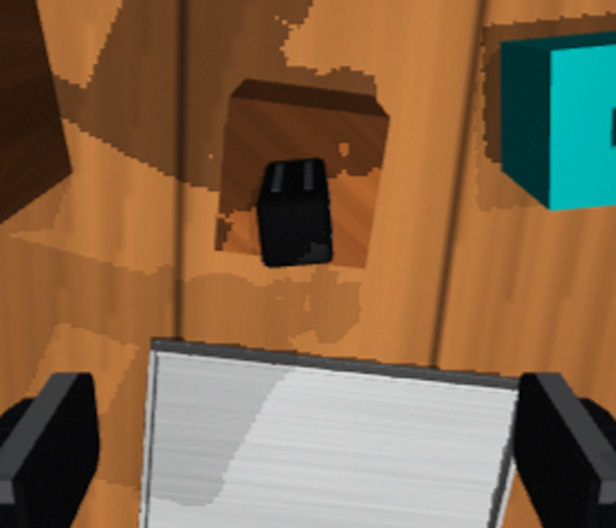

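```bash
python3 -m jog '[[1,0.05,-0.2,0,-0.8],[1,0,0,1,0],[1,0,0,1,0],[1,0,0,1,0],[1,0,0,1,0]]' 60; python3 -m jog '[[1,0,0,1,0],[1,0,0,1,0],[1,0,0,1,0],[1,0,0,0.5,0],[1,0,0,0,0]]'; python3 -m jog '[[0.1,0,0,0,0],[0.1,0,0,0,0],[0.1,0,0,0,0],[0.1,0,0,0,0],[0.1,0,0,0,0]]'
```

```text
t: 12.7
tcp_pos: [0.485, -0.2004, 0.1753]
ee_rot: [3.141, 0.001, 1.71]
wrist_force: [-0.3, -0.3, -0.8]
finger_gap: 0.0853
grasp_force: 0.0
t: 13.2
tcp_pos: [0.484, -0.2, 0.1046]
ee_rot: [-3.14, -0.001, 1.71]
wrist_force: [0.3, 0.7, -0.2]
finger_gap: 0.0853
grasp_force: 0.0
t: 13.7
tcp_pos: [0.485, -0.2005, 0.1062]
ee_rot: [3.141, 0.001, 1.71]
wrist_force: [-0.9, 0.8, 6.2]
finger_gap: 0.0253
grasp_force: 58.7
```

```bash
python3 -m jog '[[0.1,0,0,-0.5,0],[0.1,0,0,-1,0],[0.1,0,0,-1,0],[0.1,0,0,-1,0],[0.1,0,0,-1,0]]'; python3 -m jog '[[0.1,0,0,-1,0],[0.1,0,0,-1,0],[0.1,0,0,-1,0],[0.1,0,0,-1,0],[0.1,0,0,-1,0]]';python3 -m jog '[[0.1,0,0,-0.5,0],[0.1,0,0,0,0]]'
python3 - <<'E'
from h import *
s=read_state();t=s['tcp_pos'];P=[t[0],t[1],t[2]+.0187-.118]
o=[]
for n in('side','scene'):
  c=cam(n);u,v=map(int,proj(c,P));print(n,u,v);o.append(cv2.resize(c['pixels'][v-25:v+15,u-20:u+20],(400,400),interpolation=cv2.INTER_CUBIC))
cv2.imwrite('pics/bit.png',np.hstack(o))
E
```

```text
t: 14.2
tcp_pos: [0.4843, -0.2002, 0.1968]
ee_rot: [-3.141, -0.0, 1.71]
wrist_force: [0.1, -0.1, -1.2]
finger_gap: 0.0252
grasp_force: 58.9
t: 14.7
tcp_pos: [0.4842, -0.2001, 0.2968]
ee_rot: [-3.142, -0.0, 1.71]
wrist_force: [0.8, 0.1, -1.0]
finger_gap: 0.0253
grasp_force: 58.9
t: 14.9
tcp_pos: [0.4852, -0.2006, 0.3071]
ee_rot: [3.139, 0.002, 1.71]
wrist_force: [-0.2, 0.5, -1.0]
finger_gap: 0.0256
grasp_force: 58.9
side 344 230
scene 268 210
```

View pics/bit.png

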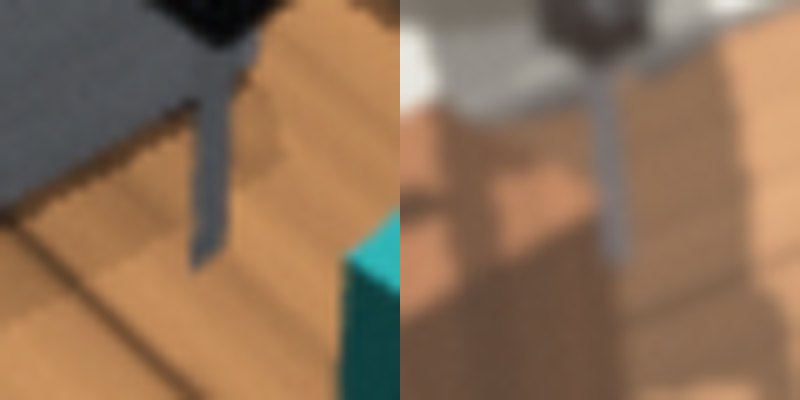

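```bash
python3 -m jog '[[0.1,0.95,0.04,0,0],[0.1,0.95,0.04,0,0],[0.1,0.95,0.04,0,0],[0.1,0.95,0.04,0,0],[0.1,0.95,0.04,0,0]]'>/dev/null; python3 -m jog '[[0.1,0.95,0.04,0,0],[0.1,0.95,0.04,0,0],[0.1,0.95,0.04,0,0],[0.1,0.95,0.04,0,0],[0.1,0.95,0.04,0,0]]'>/dev/null; python3 -m jog '[[0.1,0.95,0.04,0,0],[0.1,0.95,0.04,0,0],[0.1,0.95,0.04,0,0],[0.1,0.95,0.04,0,0],[0.1,0.95,0.04,0,0]]'; python3 -m jog '[[0.1,0,0,0,-1],[0.1,0,0,0,-1],[0.1,0,0,0,-1],[0.1,0,0,0,-1],[0.1,0,0,0,-1]]'>/dev/null;python3 -m jog '[[0.1,0,0,0,-1],[0.1,0,0,0,-1],[0.1,0,0,0,-1],[0.1,0,0,0,-1],[0.1,0,0,0,-1]]'>/dev/null;python3 -m jog '[[0.1,0,0,0,-1],[0.1,0,0,0,-1],[0.1,0,0,0,-1],[0.1,0,0,0,-1],[0.1,0,0,0,-1]]'>/dev/null;python3 -m jog '[[0.1,0,0,0,-1],[0.1,0,0,0,-1],[0.1,0,0,0,-1],[0.1,0,0,0,-1],[0.1,0,0,0,-1]]';python3 -m jog '[[0.1,0,0,1,-0.3],[0.1,0,0,1,0],[0.1,0,0,0,0]]'
cat >> h.py <<'E'
def go(x,y,z=None):
    "remaining shift in tool units to world x,y,z"
    s=read_state();t=s['tcp_pos'];w=s['ee_rot'][2];d=np.array([x,y])-t[:2]
    print('tcp',np.round(t,4),'yaw',round(np.degrees(w),1),'tool x',round((d@[np.cos(w),np.sin(w)])/.02,2),'tool y',round((d@[np.sin(w),-np.cos(w)])/.02,2),'tool z',None if z is None else round((t[2]-z)/.02,2),'q6',round(s['q'][5],2))
E
python3 - <<'E'
from h import *
go(.4562,.0846,.236)
c=cam('wrist');t=read_state()['tcp_pos']
u,v=map(int,proj(c,[.4562,.0846,.138]));print(u,v,proj(c,[t[0],t[1],t[2]-.0992]))
import pickle;pickle.dump({'w':c},open('c3.pkl','wb'))
cv2.imwrite('pics/s1.png',cv2.resize(c['pixels'][100:350,200:450],(600,600),interpolation=cv2.INTER_CUBIC))
E
```

```text
t: 16.5
tcp_pos: [0.4559, 0.0842, 0.3042]
ee_rot: [-3.139, 0.0, 1.71]
wrist_force: [-0.9, -0.3, -0.7]
finger_gap: 0.0255
grasp_force: 58.9
t: 18.5
tcp_pos: [0.456, 0.0835, 0.3041]
ee_rot: [3.141, -0.003, -2.824]
wrist_force: [0.7, 0.1, -0.6]
finger_gap: 0.0256
grasp_force: 58.9
t: 18.8
tcp_pos: [0.4543, 0.0832, 0.2622]
ee_rot: [3.14, -0.007, -2.802]
wrist_force: [-0.1, -0.3, -1.0]
finger_gap: 0.0252
grasp_force: 58.9
tcp [0.4543 0.0832 0.2622] yaw -160.5 tool x -0.11 tool y 0.04 tool z 1.31 q6 -1.76
320 204 (np.float64(319.6615379696458), np.float64(213.37223661842484))
```

View pics/s1.png

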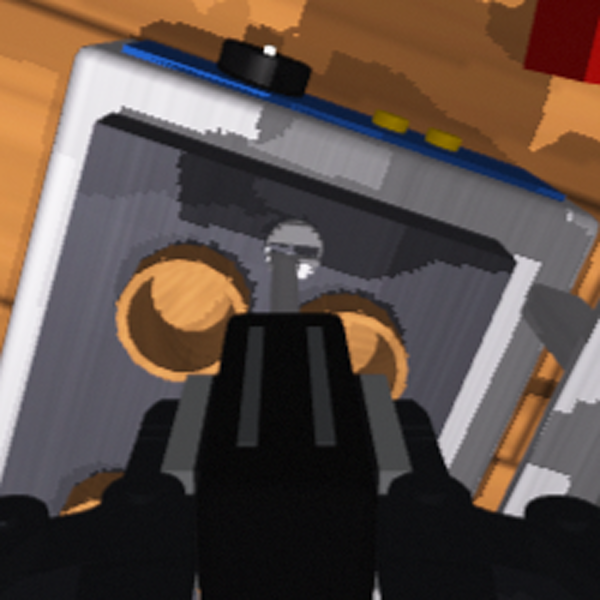

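Run:
```python
from h import *
c=load('c3.pkl')['w']
cv2.imwrite('pics/s1c.png',cv2.resize(c['pixels'][180:240,285:355],None,fx=10,fy=10,interpolation=cv2.INTER_CUBIC))
```

```text
(no output)
```

View pics/s1c.png

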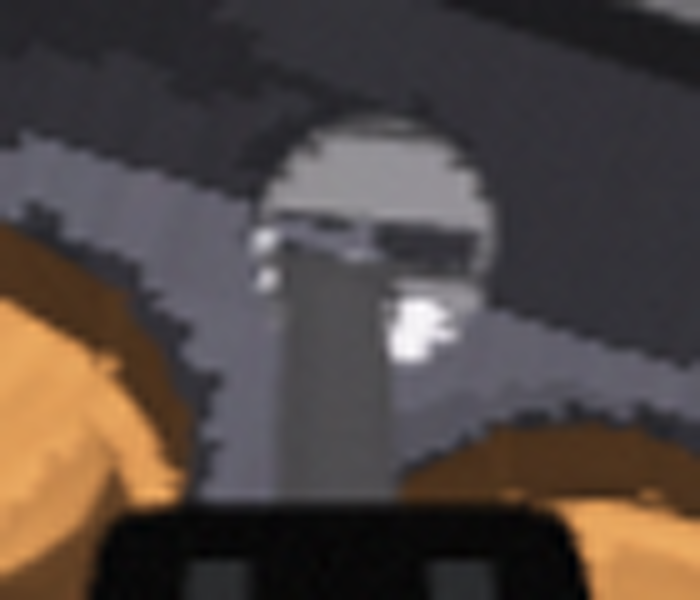

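Run:
```python
from h import *
c=load('c3.pkl')['w'];t=np.array([.4543,.0832,.2622])
for z in(.163,.158,.15): print('tip',z,np.round(atz(c,318.6,205.5,z),4))
print('screw',np.round(atz(c,322.8,202.2,.138),4)); print('slot mid',np.round(atz(c,323,204.3,.137),4))
a=atz(c,285+28,180+22.5,.139)-atz(c,285+48,180+25.5,.139);print(np.degrees(np.arctan2(a[1],a[0])))
for z in(.28,.262,.21,.163):print(z,np.round(proj(c,[t[0],t[1],z]),1))
g=cv2.cvtColor(c['pixels'],cv2.COLOR_BGR2GRAY)
print(g[198:216,308:338])
```

```text
tip 0.163 [0.4501 0.0806 0.163 ]
tip 0.158 [0.4515 0.0811 0.158 ]
tip 0.15 [0.4538 0.0819 0.15  ]
screw [0.4533 0.0855 0.138 ]
slot mid [0.4553 0.0864 0.137 ]
-79.37859020809788
0.28 [320.8 294.1]
0.262 [320.6 273.9]
0.21 [320.2 234.1]
0.163 [319.9 211.4]
[[ 51  51  45  65 116 128 137 145 146 145 147 148 147 146 146 147 148 147
  147 148 147 147 147 148 116  68  52  51  52  52]
 [ 52  51  43  82 130 143 145 145 146 146 146 147 147 147 147 147 146 147
  147 148 148 147 148 147 111  69  55  52  50  52]
 [ 93  93  66 109 130 138 146 145 145 146 147 146 146 147 147 146 147 147
  148 148 147 147 147 148 143 115  72  51  51  51]
 [100  93  72 102  93  73  77  86  91  90 102 120 128 127 139 146 146 146
  147 145 146 146 147 146 146 129  82  52  51  51]
 [100  90  84 105 106 100  98 100  76  57  61  67  94 107  91  77  77  87
   91  92 102 121 127 126 138 131  84  52  52  50]
 [ 93  87 141 195 158 106 105 105 101  99  98  98 102 106  76  53  52  56
   56  56  59  66  67  69  81 108  83  52  51  52]
 [ 97  97 148 180 128  66  65  84  94 104 108 105 104 105  76  52  54  54
   52  53  52  52  5
[... 706 characters left out ...]
 80  80  78 112 128 212
  235 236 195 146 146 146 132  85  52  51  51  52]
 [102 102 101 102 102  91  77  75  77  80  81  80  80  79  80 102 129 223
  242 242 238 195 140 125 108  95  90  92  70  53]
 [103 102 100 105 109  90  74  76  78  80  81  80  80  79  78 116 174 231
  242 242 214 159 133 110  99  97  98  99  96  92]
 [104 102 100 102  99  83  73  75  76  79  80  79  81  79  79 112 216 241
  242 234 218 211 161 105  97  96  98  99  99  98]
 [103 101 100 100  97  82  73  76  76  79  80  79  79  80  80 110 221 242
  242 207 143 130 114 100  97  95  98  99  99  99]
 [101 100  99 100  96  82  74  75  78  78  80  79  80  80  80  87 194 227
  227 183 116  98  98  98  96  97  98  97  98  98]]
```

Run:
```python
from h import *
c=load('c3.pkl')['w'];t=np.array([.4543,.0832,.2622]);w=np.radians(-160.5);tx=np.array([np.cos(w),np.sin(w),0]);ty=np.array([np.sin(w),-np.cos(w),0])
print(np.round(c['position'],4))
for z in(.241,.236,.231): print(z,np.round([*proj(c,[t[0],t[1],z]+.013*tx-.013*ty),*proj(c,[t[0],t[1],z]+.013*tx+.013*ty)],1))
g=cv2.cvtColor(c['pixels'],cv2.COLOR_BGR2GRAY)
print(g[224:236,290:300:3].T, g[226:238,312:330:6].T); print(g[233,288:350])
```

```text
[0.3807 0.0563 0.4052]
0.241 [296.2 233.1 344.6 233.1]
0.236 [296.8 229.7 343.9 229.7]
0.231 [297.4 226.5 343.3 226.6]
[[175 158 154 150 148 151 153 155 155 153 108  77]
 [150 148 147 150 152 150 139 120  94  74  72  70]
 [156 130 124  88  72  72  72  56  24   9   7   7]
 [169 169 169 169 170 173 107  32   7   7   9   8]] [[86 86 85 85 40  9  8  6  8  9 10 11]
 [79 79 79 78 37 11 10  9  7 11 10  8]
 [78 65 66 67 32 11 10  9 10  7 11  9]]
[160 158 153 125  90  74  64  36   9   9   9   7   8   7   7  11   9   6
   7   9   6   8  11   8   6  10  10   7   8   9   9   9   8   6   8   8
   9   8   9   9   9   9   9   8   8   9   7   8   8   9  10   7   5  15
  83 155 176 176 178 179 178 180]
```

```bash
python3 -m jog '[[0.1,-0.13,0.1,0,1],[0.1,0,0,0.5,0],[0.1,0,0,0.4,0],[0.1,0,0,0,0],[0.1,0,0,0,0]]'; for_none=1; python3 -m jog '[[0.1,0,0,0.1,0],[0.1,0,0,0.1,0]]'; python3 -m jog '[[0.1,0,0,0.1,0],[0.1,0,0,0.1,0]]'; python3 -m jog '[[0.1,0,0,0.1,0],[0.1,0,0,0,0]]'
```

```text
t: 19.35
tcp_pos: [0.4584, 0.0863, 0.2472]
ee_rot: [3.142, -0.001, -2.888]
wrist_force: [-0.1, -0.2, -1.2]
finger_gap: 0.0255
grasp_force: 58.9
t: 19.55
tcp_pos: [0.4588, 0.0864, 0.2437]
ee_rot: [-3.142, 0.001, -2.888]
wrist_force: [0.4, -0.3, -1.1]
finger_gap: 0.0254
grasp_force: 58.9
t: 19.75
tcp_pos: [0.4586, 0.0863, 0.2394]
ee_rot: [-3.142, 0.0, -2.889]
wrist_force: [0.2, 1.2, -2.2]
finger_gap: 0.0258
grasp_force: 58.9
t: 19.95
tcp_pos: [0.4584, 0.0863, 0.2372]
ee_rot: [3.142, -0.001, -2.889]
wrist_force: [0.2, -0.9, 0.2]
finger_gap: 0.025
grasp_force: 58.9
```

```bash
python3 -m jog '[[0.1,0,0,0.05,0],[0.1,0,0,0,0]]'; python3 -m jog '[[0.1,0,0,0.05,0],[0.1,0,0,0,0]]'; python3 -m jog '[[0.1,0,0,0.05,0],[0.1,0,0,0,0]]'
```

```text
t: 20.15
tcp_pos: [0.4586, 0.0863, 0.2365]
ee_rot: [-3.142, -0.0, -2.889]
wrist_force: [0.0, 0.2, -1.3]
finger_gap: 0.0252
grasp_force: 58.9
t: 20.35
tcp_pos: [0.4586, 0.0864, 0.2355]
ee_rot: [-3.142, -0.0, -2.889]
wrist_force: [-1.4, 0.3, -1.6]
finger_gap: 0.0256
grasp_force: 58.9
t: 20.55
tcp_pos: [0.4586, 0.0863, 0.2344]
ee_rot: [3.142, -0.0, -2.889]
wrist_force: [-0.5, 0.6, -0.4]
finger_gap: 0.0259
grasp_force: 58.9
```

```bash
python3 -m jog '[[0.1,0,0,0.05,0],[0.1,0,0,0,0]]'; python3 -m jog '[[0.1,0,0,0.05,0],[0.1,0,0,0,0]]'; python3 -m jog '[[0.1,0,0,0.05,0],[0.1,0,0,0,0]]'
```

```text
t: 20.75
tcp_pos: [0.4588, 0.0864, 0.2337]
ee_rot: [-3.142, 0.0, -2.889]
wrist_force: [0.1, 0.3, 0.9]
finger_gap: 0.0257
grasp_force: 59.3
t: 20.95
tcp_pos: [0.459, 0.0864, 0.2333]
ee_rot: [-3.142, 0.001, -2.889]
wrist_force: [-1.2, 0.5, 6.9]
finger_gap: 0.0254
grasp_force: 60.3
t: 21.15
tcp_pos: [0.4592, 0.0865, 0.2329]
ee_rot: [-3.141, 0.001, -2.889]
wrist_force: [-2.8, -1.3, 13.5]
finger_gap: 0.0252
grasp_force: 61.1
```

```bash
cat > st.py <<'E'
from h import *
s=read_state();print(np.round(s['tcp_pos'],4),'yaw',round(np.degrees(s['ee_rot'][2]),1),'F',np.round(s['wrist_force'],1),'T',np.round(s['torque'],3),'q1,6',np.round(s['q'][[0,5]],2),'t',s['t'])
E
python3 st.py; python3 -m jog '[[0.1,0,0,0.002,1],[0.1,0,0,0.002,1]]'|grep rot; python3 st.py; python3 -m jog '[[0.1,0,0,0.002,1],[0.1,0,0,0.002,1]]'|grep rot; python3 st.py;python3 -m jog '[[0.1,0,0,0.002,1],[0.1,0,0,0.002,1]]'|grep rot; python3 st.py
```

```text
[0.4592 0.0865 0.2329] yaw -165.5 F [-2.8 -1.3 13.5] T [-0.137  0.871 -0.001] q1,6 [ 0.16 -1.66] t 21.15
ee_rot: [-3.141, 0.002, -3.066]
[0.4595 0.0863 0.2329] yaw -175.7 F [-2.8 -1.2 13.6] T [-0.359  0.663  0.004] q1,6 [ 0.16 -1.49] t 21.35
ee_rot: [-3.141, 0.001, 3.042]
[0.4592 0.0862 0.2328] yaw 174.3 F [-3.7 -2.3 14.2] T [-0.512  1.037  0.018] q1,6 [ 0.16 -1.31] t 21.55
ee_rot: [-3.141, 0.001, 2.868]
[0.4589 0.0861 0.2328] yaw 164.3 F [-4.  -2.4 15.7] T [-0.708  1.23   0.023] q1,6 [ 0.16 -1.14] t 21.75
```

```bash
python3 -m jog '[[0.1,0,0,0.002,1],[0.1,0,0,0.002,1],[0.1,0,0,0.002,1]]'|grep rot; python3 st.py; python3 -m jog '[[0.1,0,0,0.002,1],[0.1,0,0,0.002,1],[0.1,0,0,0.002,1]]'|grep rot; python3 st.py;python3 -m jog '[[0.1,0,0,0.002,1],[0.1,0,0,0.002,1],[0.1,0,0,0.002,1]]'|grep rot; python3 st.py
```

```text
ee_rot: [-3.14, 0.001, 2.606]
[0.4586 0.0857 0.2326] yaw 149.3 F [-5.4 -4.1 17.3] T [-1.228  1.504  0.037] q1,6 [ 0.16 -0.87] t 22.05
ee_rot: [-3.14, 0.001, 2.345]
[0.4583 0.0854 0.2325] yaw 134.3 F [-6.  -5.4 17.7] T [-1.423  1.778  0.096] q1,6 [ 0.16 -0.61] t 22.35
ee_rot: [-3.139, 0.001, 2.083]
[0.4578 0.0852 0.2323] yaw 119.3 F [-8.1 -5.8 20.1] T [-1.582  2.105  0.102] q1,6 [ 0.16 -0.35] t 22.65
```

```bash
python3 -m jog '[[0.1,0,-0.12,0,0],[0.1,0,0,0,0]]'|grep rot; python3 st.py; python3 -m jog '[[0.1,0,0,0.001,1],[0.1,0,0,0.001,1],[0.1,0,0,0.001,1],[0.1,0,0,0.001,1],[0.1,0,0,0.001,1]]'|grep rot; python3 st.py;python3 -m jog '[[0.1,0,0,0.001,1],[0.1,0,0,0.001,1],[0.1,0,0,0.001,1],[0.1,0,0,0.001,1],[0.1,0,0,0.001,1]]'|grep rot; python3 st.py
```

```text
ee_rot: [3.14, 0.002, 2.086]
[0.4571 0.0847 0.2325] yaw 119.5 F [-2.9 -2.9 16.1] T [-0.754  0.96   0.122] q1,6 [ 0.16 -0.36] t 22.85
ee_rot: [-3.141, 0.001, 1.646]
[0.4564 0.0847 0.2323] yaw 94.3 F [-5.7 -4.  17.3] T [-0.812  1.633 -0.009] q1,6 [0.16 0.08] t 23.35
ee_rot: [-3.14, 0.001, 1.21]
[0.4558 0.0849 0.2321] yaw 69.3 F [-8.  -2.8 19.9] T [-0.551  2.127  0.041] q1,6 [0.16 0.52] t 23.85
```

```bash
python3 -m jog '[[0.1,0,-0.06,0,0],[0.1,0,0,0.001,1],[0.1,0,0,0.001,1],[0.1,0,0,0.001,1],[0.1,0,0,0.001,1]]'|grep rot; python3 st.py;python3 -m jog '[[0.1,0,0,0.001,1],[0.1,0,0,0.001,1],[0.1,0,0,0.001,1],[0.1,0,0,0.001,1],[0.1,0,0,0.001,1]]'|grep rot; python3 st.py;python3 -m jog '[[0.1,0,0,0.001,1],[0.1,0,0,0.001,1],[0.1,0,0,0.001,1],[0.1,0,0,0.001,1],[0.1,0,0,0.001,1]]'|grep rot; python3 st.py
```

```text
ee_rot: [-3.141, 0.001, 0.86]
[0.4549 0.0853 0.232 ] yaw 49.3 F [-6.9 -1.9 18.4] T [-0.382  1.782  0.11 ] q1,6 [0.16 0.87] t 24.35
ee_rot: [-3.141, 0.001, 0.424]
[0.4548 0.0859 0.2319] yaw 24.3 F [-4.8  1.6 18.2] T [0.457 1.436 0.087] q1,6 [0.16 1.31] t 24.85
ee_rot: [-3.14, 0.001, -0.013]
[0.4549 0.0863 0.2318] yaw -0.7 F [-5.8  3.1 15.9] T [0.9   1.815 0.11 ] q1,6 [0.16 1.74] t 25.35
```

```bash
python3 -m jog '[[0.1,0,0,0.001,1],[0.1,0,0,0.001,1],[0.1,0,0,0.001,1],[0.1,0,0,0.001,1]]'|grep rot; python3 st.py;python3 -m jog '[[0.1,0,0,0.001,1],[0.1,0,0,0.001,1],[0.1,0,0,0.001,1],[0.1,0,0,0,0]]'|grep rot; python3 st.py; python3 -m jog '[[0.1,0,0,-0.3,0],[0.1,0,0,-0.7,0],[0.1,0,0,-0.5,0],[0.1,0,0,0,0]]'|grep rot
python3 - <<'E'
from h import *
import pickle
go(.4562,.0846)
c=cam('wrist');pickle.dump({'w':c},open('c4.pkl','wb'))
u,v=proj(c,[.4562,.0846,.138]);print(u,v)
u,v=int(u),int(v);g=cv2.cvtColor(c['pixels'],cv2.COLOR_BGR2GRAY);print(g[v-14:v+14,u-16:u+18])
E
```

```text
ee_rot: [-3.14, 0.001, -0.362]
[0.4552 0.0866 0.2318] yaw -20.8 F [-3.6  5.6 14.2] T [1.136 0.991 0.065] q1,6 [0.16 2.09] t 25.75
ee_rot: [-3.139, 0.001, -0.623]
[0.4555 0.0867 0.2317] yaw -35.7 F [-4.3  5.  14.9] T [ 1.305  1.366 -0.013] q1,6 [0.16 2.35] t 26.15
ee_rot: [-3.14, -0.002, -0.62]
tcp [0.4564 0.0856 0.2617] yaw -35.5 tool x 0.02 tool y 0.05 tool z None q6 2.35
318.753958914467 200.85170112335956
[[ 94  96  96  95  94  94  96  95  95  93  92  93  95  95  93  92  93  93
   95  86  82  82  81  82  80  80  80  78  78  77  77  79  81  82]
 [ 93  93  97  95  94  93  95  96  94  94  93  91  93  94  94  93  87  90
   94  93  86  81  81  82  81  78  80  78  79  77  77  78  80  80]
 [ 93  93  94  96  96  94  95  94  97  94  93  92  91  91  88  83  80  81
   82  83  83  82  79  80  81  81  79  78  62  47  66  76  61  70]
 [ 94  93  92  95  95  97  94  95  96  95  92  92  76  67  77  84  80  79
   84  75  76  81  81  80  81  80  79  63  42  39  43  47  41  44]
 [ 95  93  91  92  94  96  96  95  94  94  77  74 128 132  99 133 205 163
   88  79  98  94  69  73  79  79  64  43  39  39 
[... 2560 characters left out ...]
  51  51  51  51  51  51  50  73  86  80  73  73  74  75  76  77  77
   76  73  71  70  72 122 144 144 122  76  49  51  52  52  51  50]
 [ 51  52  51  50  51  51  49  50  55 100  94  72  73  74  75  76  77  79
   78  77  73  72  71 120 123  88  66  54  50  49  50  50  51  52]
 [ 52  53  52  51  51  51  52  51  50  79  90  81  76  73  75  76  77  79
   78  78  76  81  85  78  66  54  52  52  51  51  50  51  51  52]
 [ 50  51  52  50  50  51  52  51  50  69  94  89  75  73  75  77  78  78
   79  78  77  84  97  74  51  50  50  51  50  51  51  51  50  50]
 [ 50  51  52  52  51  51  51  51  51  60  91  90  75  74  76  76  77  78
   78  78  77  86 100  76  50  49  50  49  51  51  50  50  50  49]]
```

```bash
python3 -m jog '[[0.1,0,0,0,-1],[0.1,0,0,0,-1],[0.1,0,0,0,-1],[0.1,0,0,0,-1],[0.1,0,0,0,-1]]'>/dev/null; python3 -m jog '[[0.1,0,0,0,-1],[0.1,0,0,0,-1],[0.1,0,0,0,-1],[0.1,0,0,0,-1],[0.1,0,0,0,-1]]'>/dev/null; python3 -m jog '[[0.1,0,0,0,-1],[0.1,0,0,0,-1],[0.1,0,0,0,-1],[0.1,0,0,0,-1],[0.1,0,0,0,-1]]'>/dev/null; python3 -m jog '[[0.1,0,0,0,-1],[0.1,0,0,0,-1],[0.1,0,0,0,-1],[0.1,0,0,0,-1],[0.1,0,0,0,-1]]'>/dev/null; python3 -m jog '[[0.1,0,0,0,-1],[0.1,0,0,0,-1],[0.1,0,0,0,-1],[0.1,0,0,0,-1],[0.1,0,0,0,-1]]'>/dev/null; python3 -m jog '[[0.1,0,0,0,-1],[0.1,0,0,0,-1],[0.1,0,0,0,-1],[0.1,0,0,0,-1],[0.1,0,0,0,-1]]'>/dev/null; python3 -m jog '[[0.1,0,0,0,-1],[0.1,0,0,0,-1],[0.1,0,0,0,-1],[0.1,0,0,0,-1],[0.1,0,0,0,-1]]'>/dev/null; python3 -m jog '[[0.1,0,0,0,-1],[0.1,0,0,0,-1],[0.1,0,0,0,-1],[0.1,0,0,0,-1],[0.1,0,0,0,-1]]'>/dev/null; python3 -m jog '[[0.1,0,0,0,-1],[0.1,0,0,0,-0.3],[0.1,0,0,0,0]]'>/dev/null
python3 - <<'E'
from h import *
import pickle
go(.4555,.0855,.2335)
c=cam('wrist');pickle.dump({'w':c},open('c5.pkl','wb'))
u,v=proj(c,[.4558,.0852,.138]);print(u,v)
u,v=int(u),int(v);g=cv2.cvtColor(c['pixels'],cv2.COLOR_BGR2GRAY);print(g[v-12:v+14,u-14:u+16])
E
```

```text
tcp [0.4552 0.0855 0.2598] yaw 170.9 tool x -0.02 tool y 0.0 tool z 1.32 q6 -1.25
320.1892275383007 202.4098014605662
[[ 42  41  42  41  42  41  41  51  67  75  78  79  81  82  81  81  92  94
   93  94  92  71  54  53  55  54  54  53  54  54]
 [ 42  42  42  42  42  41  51  78 103 112 112 111 131 141 141 142 142 143
  143 144 140 117  82  61  55  53  53  54  54  54]
 [ 42  40  42  42  41  51  69  83 105 118 117 116 139 151 152 151 151 152
  151 150 142 107  79  69  59  53  55  54  53  54]
 [ 41  41  41  42  45  77  94  96 110 117 117 118 122 141 151 151 151 151
  149 151 150 145 141 138  99  58  53  54  54  53]
 [ 41  42  43  41  62 100 114 113 116 117 117 117 116 139 151 151 152 151
  152 151 150 150 151 141 109  73  56  53  52  54]
 [ 42  42  41  47  68 103 117 117 117 118 117 118 117 140 150 152 152 152
  150 150 150 150 149 139 112  87  65  54  54  54]
 [ 41  40  42  63  88 109 118 118 116 117 118 118 117 139 150 152 151 151
  152 151 151 151 151 149 145 117  74  54  54  54]
 [ 41  41  41  77 107 117 117 117 116 117 118 117 117 139 151 150 151 151
  151 151 151 151 150 150 151 146
[... 1568 characters left out ...]
 83  82  82  80  77  76
   76 225 247 213 152 152 127 106 105 106 107 108]
 [ 99  98 100 103 102  99  95  86  79  79  79  82  83  83  83  81  80  86
   91 227 247 198 104 106 109 110 109 105 107 108]
 [ 98  99  99 102 102 104 107  94  81  79  80  82  83  82  83  81  82  91
  102 183 197 143 107 106 110 110 108 107 108 108]
 [ 99  99  99 101 100 105 108  96  81  79  81  81  84  82  82  82  81  90
  103 123 124 112 106 105 107 109 108 107  99  98]
 [100 102 104 106 108 108 103  89  78  78  79  83  84  83  83  82  82  84
  101 109 108 108 106 105 107 109 108 107  98  94]
 [104 106 105 107 109 109 103  87  77  77  80  81  83  84  84  82  81  84
  100 107 109 109 106 105 108 108 101  95  93  93]]
```

```bash
python3 - <<'E'
from h import *
c=load('c5.pkl')['w'];t=np.array([.4552,.0855,.2598]);w=np.radians(170.9);tx=np.array([np.cos(w),np.sin(w),0]);ty=np.array([np.sin(w),-np.cos(w),0])
s=atz(c,320.5,201.8,.1375);p=atz(c,318.3,208.5,.1606)
for n,x in(('slot',s),('tip',p)):print(n,np.round(x,4),'tool x,y mm',np.round([(x-t)@tx*1e3,(x-t)@ty*1e3],1))
E
python3 -m jog '[[0.1,0,0.07,0.5,0],[0.1,0,0,0.4,0],[0.1,0,0,0,0]]'|grep rot;python3 st.py
```

```text
slot [0.4555 0.0855 0.1375] tool x,y mm [-0.3  0.1]
tip [0.4537 0.084  0.1606] tool x,y mm [ 1.2 -1.7]
ee_rot: [-3.141, -0.003, 2.984]
[0.4545 0.0868 0.2406] yaw 171.0 F [-0.4  0.2 -1. ] T [-0.01  -0.018 -0.028] q1,6 [ 0.16 -1.25] t 31.25
```

```bash
python3 -m jog '[[0.1,-0.03,0,0.15,0],[0.1,0,0,0.1,0],[0.1,0,0,0,0]]'|grep rot;python3 st.py;python3 -m jog '[[0.1,0,0,0.1,0],[0.1,0,0,0.05,0],[0.1,0,0,0,0]]'|grep rot;python3 st.py; python3 -m jog '[[0.1,0,0,0.05,0],[0.1,0,0,0,0]]'|grep rot;python3 st.py
```

```text
ee_rot: [-3.141, -0.0, 2.984]
[0.4562 0.0868 0.2371] yaw 171.0 F [-0.   0.  -1.2] T [ 0.012 -0.035  0.022] q1,6 [ 0.16 -1.25] t 31.55
ee_rot: [-3.142, -0.0, 2.984]
[0.4561 0.0869 0.2342] yaw 171.0 F [ 0.1  0.2 -0.8] T [-0.019  0.029 -0.007] q1,6 [ 0.16 -1.25] t 31.85
ee_rot: [-3.142, -0.0, 2.984]
[0.4562 0.0869 0.2332] yaw 171.0 F [ 0.5 -0.3 -1.1] T [-0.055 -0.032  0.019] q1,6 [ 0.16 -1.25] t 32.05
```

```bash
python3 -m jog '[[0.1,0,0,0.05,0],[0.1,0,0,0.05,0],[0.1,0,0,0,0]]'|grep rot;python3 st.py;python3 -m jog '[[0.1,0,0,0.03,0],[0.1,0,0,0,0]]'|grep rot;python3 st.py
```

```text
ee_rot: [3.141, 0.001, 2.984]
[0.4566 0.0869 0.2321] yaw 171.0 F [-2.5 -0.6  7.8] T [-0.109  0.483  0.034] q1,6 [ 0.16 -1.25] t 32.35
ee_rot: [3.141, 0.001, 2.984]
[0.4567 0.0869 0.2319] yaw 171.0 F [-2.8 -0.7 11.1] T [-0.178  0.759  0.012] q1,6 [ 0.16 -1.25] t 32.55
```

```bash
python3 -m jog '[[0.1,0,0,0.001,1],[0.1,0,0,0.001,1],[0.1,0,0,0.001,1],[0.1,0,0,0.001,1],[0.1,0,0,0.001,1]]'|grep rot; python3 st.py;python3 -m jog '[[0.1,0,0,0.001,1],[0.1,0,0,0.001,1],[0.1,0,0,0.001,1],[0.1,0,0,0.001,1],[0.1,0,0,0.001,1]]'|grep rot; python3 st.py;python3 -m jog '[[0.1,0,0,0.001,1],[0.1,0,0,0.001,1],[0.1,0,0,0.001,1],[0.1,0,0,0.001,1],[0.1,0,0,0.001,1]]'|grep rot; python3 st.py
```

```text
ee_rot: [3.14, 0.001, 2.544]
[0.4571 0.087  0.2319] yaw 145.8 F [-2.3 -0.3 11.4] T [-0.05   0.634  0.066] q1,6 [ 0.16 -0.81] t 33.05
ee_rot: [3.14, 0.001, 2.108]
[0.457  0.0868 0.2318] yaw 120.8 F [-1.5 -1.  10.8] T [-0.392  0.594  0.007] q1,6 [ 0.16 -0.37] t 33.55
ee_rot: [3.14, 0.001, 1.672]
[0.4569 0.0866 0.2316] yaw 95.8 F [-2.7 -3.2 11.4] T [-0.618  0.589  0.078] q1,6 [0.16 0.06] t 34.05
```

```bash
python3 -m jog '[[0.1,0,0,0.0015,1],[0.1,0,0,0.0015,1],[0.1,0,0,0.0015,1],[0.1,0,0,0.0015,1],[0.1,0,0,0.0015,1]]'|grep rot; python3 st.py;python3 -m jog '[[0.1,0,0,0.0015,1],[0.1,0,0,0.0015,1],[0.1,0,0,0.0015,1],[0.1,0,0,0.0015,1],[0.1,0,0,0.0015,1]]'|grep rot; python3 st.py;python3 -m jog '[[0.1,0,0,0.0015,1],[0.1,0,0,0.0015,1],[0.1,0,0,0.0015,1],[0.1,0,0,0.0015,1],[0.1,0,0,0.0015,1]]'|grep rot; python3 st.py; python3 -m jog '[[0.1,0,0,0.0015,1],[0.1,0,0,0.0015,1],[0.1,0,0,0.0015,1]]'|grep rot; python3 st.py
```

```text
ee_rot: [3.14, 0.001, 1.236]
[0.4567 0.0864 0.2315] yaw 70.8 F [-3.2 -2.5 12.1] T [-0.875  0.735  0.084] q1,6 [0.16 0.5 ] t 34.55
ee_rot: [3.14, -0.0, 0.8]
[0.4567 0.0863 0.2314] yaw 45.8 F [-3.  -2.6 11.6] T [-0.926  0.705  0.237] q1,6 [0.16 0.93] t 35.05
ee_rot: [3.14, -0.002, 0.364]
[0.4572 0.0864 0.2314] yaw 20.8 F [-2.3 -3.9 12. ] T [-0.832  0.488  0.174] q1,6 [0.16 1.37] t 35.55
ee_rot: [3.141, -0.002, 0.102]
[0.4571 0.0865 0.2313] yaw 5.8 F [-3.9 -3.  13.8] T [-0.739  0.779  0.044] q1,6 [0.16 1.63] t 35.85
```

```bash
python3 -m jog '[[0.1,0,0,-0.4,0],[0.1,0,0,-0.6,0],[0.1,0,0,-0.5,0],[0.1,0,0,0,0]]'|grep gap
cat > slot.py <<'E'
from h import *
import sys,pickle
x,y=map(float,sys.argv[1:3])
go(x,y,.2335)
c=cam('wrist');pickle.dump({'w':c},open('cs.pkl','wb'))
u,v=proj(c,[x,y,.138]);print(u,v)
u,v=int(u),int(v);g=cv2.cvtColor(c['pixels'],cv2.COLOR_BGR2GRAY)
print('origin',u-15,v-13)
for r in g[v-13:v+15,u-15:u+17]: print(' '.join('%3d'%k for k in r))
E
python3 slot.py .4556 .0855
```

```text
finger_gap: 0.0252
tcp [0.4577 0.0872 0.262 ] yaw 6.0 tool x -0.11 tool y 0.07 tool z 1.43 q6 1.63
319.21588351398964 202.90490113867236
origin 304 189
 99  97  97  99 100  99  96  98 100  99  96  96  96  98  81  84  95  96  96  96  96  98  98  97  97  98 100 101 100  98 100  99
 99  95  96  98  99  98  97  97  99  98  95  94  90 115 126 122 121 101  77  86  94  97  98  97  97  98  98  99  98  98  99  96
 99  96  97  99  99  97  95  78  60  67 111 108 117 150 195 208 196 217 228 194 140 103  86  87  92  96  99  99  99  99  98  97
 86  95  96  99 100  98  96  82  77 103 158 198 209 177 143 135 130 139 163 154 119  95  84  62  81  95 100 100  98  97  97  96
 60  62  87 100  98  95  94 115 130 132 187 232 239 211 138 106 104 105 131 188 226 222 181 113  64  85 100 100  98  99  97  96
 53  52  85  99  98  95 139 200 230 234 237 241 242 206 127 106 104 104 131 219 241 240 188  96  85  86  95  99  99  98  97  96
 55  53  60  64  68  86 126 196 235 242 242 242 242 202 125 106 105 105 112 219 242 242 237 234 220 148  93  99  97  98  96  96
 55  53  54  55  70 113 159 225 240 241 242 242 242 
[... 1935 characters left out ...]
  85  82  90 103 122 145 114  62  54  55  54  53  52  53  52
 54  53  53  54  54  53  58  60 118 136 105  86  89  90  90  87  87  85  84  89 106 112 111  92  64  54  54  54  53  53  53  46
 54  54  54  53  54  54  55  56  89 106  94  87  88  88  90  89  87  85  83  82  87  81  65  52  46  45  43  45  51  54  53  46
 53  54  54  54  54  54  54  53  59  75  85  86  87  89  88  89  86  84  83  82  72  53  44  43  43  42  43  42  43  44  44  42
 53  54  54  53  54  54  54  54  53  70  83  87  88  88  89  88  85  84  83  83  65  46  42  41  43  43  42  43  42  42  41  41
 53  54  52  54  54  54  55  54  53  74  86  86  88  89  89  88  87  84  83  84  64  46  43  42  43  42  41  43  42  41  41  40
```

Screw 1's slot now lies along the baker's x, and a torque peak followed by cam-out came just before that. So it has hit its stop. On to screw 2.

```bash
python3 -m jog '[[0.1,0.92,0.09,-0.2,0],[0.1,0.92,0.09,0,0],[0.1,0.92,0.09,0,0],[0.1,0.92,0.09,0,0],[0.1,0.92,0.09,0,0]]'>/dev/null; python3 -m jog '[[0.1,0.92,0.09,0,0],[0.1,0.92,0.09,0,0],[0.1,0.92,0.09,0,0],[0.1,0.92,0.09,0.2,0],[0.1,0,0,0,0]]'; python3 -m jog '[[0.1,0,0,0,-1],[0.1,0,0,0,-1],[0.1,0,0,0,-1],[0.1,0,0,0,-1],[0.1,0,0,0,-1]]'>/dev/null; python3 -m jog '[[0.1,0,0,0,-1],[0.1,0,0,0,-1],[0.1,0,0,0,-1],[0.1,0,0,0,-1],[0.1,0,0,0,-1]]'>/dev/null; python3 -m jog '[[0.1,0,0,0,-1],[0.1,0,0,0,-1],[0.1,0,0,0,-1],[0.1,0,0,0,-1],[0.1,0,0,0,-1]]'>/dev/null; python3 -m jog '[[0.1,0,0,0,-1],[0.1,0,0,0,-1],[0.1,0,0,0,-1],[0.1,0,0,0,-1],[0.1,0,0,0,-1]]'>/dev/null; python3 -m jog '[[0.1,0,0,0,-1],[0.1,0,0,0,-1],[0.1,0,0,0,-1],[0.1,0,0,0,-1],[0.1,0,0,0,-1]]'>/dev/null; python3 -m jog '[[0.1,0,0,0,-1],[0.1,0,0,0,-1],[0.1,0,0,0,-1],[0.1,0,0,0,-1],[0.1,0,0,0,-1]]'>/dev/null;python3 -m jog '[[0.1,0,0,0,0],[0.1,0,0,0,0]]'>/dev/null; python3 slot.py .6238 .0883
```

```text
t: 37.3
tcp_pos: [0.624, 0.088, 0.2589]
ee_rot: [3.142, -0.0, 0.105]
wrist_force: [-0.4, 1.0, -1.5]
finger_gap: 0.0256
grasp_force: 66.7
tcp [0.6221 0.0881 0.2598] yaw 155.9 tool x -0.07 tool y 0.05 tool z 1.31 q6 -1.03
321.5533600282725 202.9675601376087
origin 306 189
 45  44  45  44  45  44  45  45  46  46  48  46  54  58  67  68  67  58  52  55  57  58  58  58  58  58  57  57  56  55  55  58
 46  46  45  45  45  44  43  44  44  52  58  74  83  88 102 105 107  92  78  71  65  60  58  58  57  58  58  57  56  55  56  57
 44  45  44  44  43  44  43  45  57  72  78  79  82  82  85  86  88  93  97  95  94  91  69  56  57  57  58  56  57  56  54  57
 45  44  44  43  43  44  43  59  85 101 105 110 135 145 146 145 146 146 147 147 147 124  91  75  62  57  58  58  57  55  55  56
 45  43  44  43  44  48  60  83  98 111 119 120 141 154 155 155 156 155 155 155 154 117  84  90  77  59  58  58  57  56  56  55
 43  45  44  44  44  60  81  90 103 115 120 139 152 153 155 155 155 155 154 154 155 149 145 146 125  81  57  57  57  56  57  55
 44  44  45  45  48  86 111 114 118 120 120 142 155 154 154 1
[... 2054 characters left out ...]
  91 104 173 240 249 219 162 150 122 107 109 109 110 108 110
 94  93  92  91  92  93 106 107  89  80  81  83  84  85  85  85  84  88 106 175 240 249 204 108 107 104 105 107 108 110 109 109
 94  95  93  89  91  94 101  96  83  80  81  83  84  85  84  83  84  84 102 149 180 188 146 108 107 106 105 108 108 108 110 107
 95  94  93  91  91  92  94  88  81  81  82  83  85  85  85  85  84  82  95 113 117 116 110 108 108 107 106 106 106 108 110 109
 95  96  93  91  90  90  92  87  82  79  82  84  85  85  85  84  82  83  94 105 109 107 107 107 108 108 106 105 107 106 110 109
101 100  96  93  91  90  99  91  80  80  81  84  84  85  85  84  84  83  93 105 107 107 105 107 108 109 106 106 107 107 107 111
```

```bash
python3 -m jog '[[0.1,-0.075,0.09,0.5,0],[0.1,0,0,0.5,0],[0.1,0,0,0.1,0],[0.1,0,0,0,0]]'|grep gap;python3 st.py;python3 -m jog '[[0.1,0,0,0.1,0],[0.1,0,0,0.05,0],[0.1,0,0,0,0]]'|grep gap;python3 st.py; python3 -m jog '[[0.1,0,0,0.05,0],[0.1,0,0,0,0]]'|grep gap;python3 st.py
```

```text
finger_gap: 0.0253
[0.6242 0.089  0.2367] yaw 156.0 F [-0.   0.6 -1.1] T [ 0.025 -0.042 -0.038] q1,6 [ 0.12 -1.03] t 40.95
finger_gap: 0.0251
[0.6247 0.0891 0.2349] yaw 156.0 F [ 0.5 -0.2 -1.4] T [-0.043 -0.002 -0.044] q1,6 [ 0.12 -1.03] t 41.25
finger_gap: 0.0252
[0.6247 0.0891 0.2339] yaw 156.0 F [ 0.3 -0.8 -0.8] T [ 0.005 -0.012  0.029] q1,6 [ 0.12 -1.03] t 41.45
```

```bash
python3 -m jog '[[0.1,0,0,0.05,0],[0.1,0,0,0,0]]'|grep gap;python3 st.py;python3 -m jog '[[0.1,0,0,0.05,0],[0.1,0,0,0,0]]'|grep gap;python3 st.py;python3 -m jog '[[0.1,0,0,0.03,0],[0.1,0,0,0,0]]'|grep gap;python3 st.py
```

```text
finger_gap: 0.0255
[0.6249 0.0891 0.2334] yaw 156.0 F [-0.7 -0.3  3.4] T [-0.086  0.26   0.053] q1,6 [ 0.12 -1.03] t 41.65
finger_gap: 0.0256
[0.6251 0.0891 0.2331] yaw 156.0 F [-2.3 -1.9  8. ] T [-0.099  0.709 -0.023] q1,6 [ 0.12 -1.03] t 41.85
finger_gap: 0.0249
[0.6252 0.0891 0.2329] yaw 156.0 F [-2.3 -1.8 10.9] T [-0.254  0.803  0.054] q1,6 [ 0.12 -1.03] t 42.05
```

```bash
python3 -m jog '[[0.1,0,0,0.0015,1],[0.1,0,0,0.0015,1],[0.1,0,0,0.0015,1],[0.1,0,0,0.0015,1],[0.1,0,0,0.0015,1]]'|grep gap; python3 st.py;python3 -m jog '[[0.1,0,0,0.0015,1],[0.1,0,0,0.0015,1],[0.1,0,0,0.0015,1],[0.1,0,0,0.0015,1],[0.1,0,0,0.0015,1]]'|grep gap; python3 st.py;python3 -m jog '[[0.1,0,0,0.0015,1],[0.1,0,0,0.0015,1],[0.1,0,0,0.0015,1],[0.1,0,0,0.0015,1],[0.1,0,0,0.0015,1]]'|grep gap; python3 st.py;python3 -m jog '[[0.1,0,0,0.0015,1],[0.1,0,0,0.0015,1],[0.1,0,0,0.0015,1],[0.1,0,0,0.0015,1],[0.1,0,0,0.0015,1]]'|grep gap; python3 st.py
```

```text
finger_gap: 0.0253
[0.6253 0.0892 0.2329] yaw 130.8 F [-2.9  0.5 11.5] T [-0.111  0.757  0.013] q1,6 [ 0.12 -0.59] t 42.55
finger_gap: 0.0252
[0.6252 0.0889 0.2328] yaw 105.8 F [-2.7 -1.1 12.3] T [-0.315  0.882  0.041] q1,6 [ 0.12 -0.15] t 43.05
finger_gap: 0.0253
[0.625  0.0887 0.2326] yaw 80.8 F [-4.4 -1.5 12.4] T [-0.582  0.944  0.028] q1,6 [0.12 0.28] t 43.55
finger_gap: 0.025
[0.6248 0.0885 0.2324] yaw 55.8 F [-5.3 -3.3 13. ] T [-0.699  1.143  0.052] q1,6 [0.12 0.72] t 44.05
```

```bash
python3 -m jog '[[0.1,0,0,0.001,1],[0.1,0,0,0.001,1],[0.1,0,0,0.001,1],[0.1,0,0,0.001,1],[0.1,0,0,0.001,1]]'|grep gap; python3 st.py;python3 -m jog '[[0.1,0,0,0.0015,1],[0.1,0,0,0.0015,1],[0.1,0,0,0.0015,1],[0.1,0,0,0.0015,1],[0.1,0,0,0.0015,1]]'|grep gap; python3 st.py;python3 -m jog '[[0.1,0,0,0.0015,1],[0.1,0,0,0.0015,1],[0.1,0,0,0.0015,1],[0.1,0,0,0.0015,1],[0.1,0,0,0.0015,1]]'|grep gap; python3 st.py;python3 -m jog '[[0.1,0,0,0.0015,1],[0.1,0,0,0.0015,1],[0.1,0,0,0.0015,1],[0.1,0,0,0.0015,1],[0.1,0,0,0,0]]'|grep gap; python3 st.py; python3 -m jog '[[0.1,0,0,-0.4,0],[0.1,0,0,-0.6,0],[0.1,0,0,-0.5,0],[0.1,0,0,0,0]]'|grep gap; python3 slot.py .6240 .0885
```

```text
finger_gap: 0.0255
[0.6245 0.0885 0.2323] yaw 30.8 F [-5.5 -2.5 13.1] T [-0.754  1.431  0.062] q1,6 [0.12 1.16] t 44.55
finger_gap: 0.0254
[0.6242 0.0885 0.2321] yaw 5.8 F [-5.9 -3.7 14.5] T [-0.735  1.633  0.006] q1,6 [0.12 1.59] t 45.05
finger_gap: 0.0252
[0.6239 0.0886 0.232 ] yaw -19.2 F [-7.8 -1.4 15.5] T [-0.605  1.963  0.111] q1,6 [0.12 2.03] t 45.55
finger_gap: 0.0253
[0.6236 0.0889 0.2318] yaw -39.1 F [-7.6 -1.1 14.6] T [-0.392  2.137  0.084] q1,6 [0.12 2.38] t 46.05
finger_gap: 0.0252
tcp [0.6262 0.0893 0.2624] yaw -39.0 tool x -0.06 tool y 0.1 tool z 1.44 q6 2.37
320.0759140380401 202.62143511127564
origin 305 189
 85  83  82  84  84  85  85  84  84  84  85  85  84  83  80  77  74  72  71  72  73  73  72  71  71  71  71  53  41  36  39  44
 85  84  83  83  84  85  84  86  83  83  85  82  71  84  84  75  73  89  84  67  68  72  71  71  70  72  56  38  34  34  35  35
 85  84  84  82  84  85  85  85  84  77  76 116 135 103 110 163 148  98  77 108  96  86  72  46  61  56  39  35  35  35  33  34
 86  85  84  83  82  84  84  85  82 117 134 109 130 187 209 202 190 152 161 184 153
[... 2416 characters left out ...]
  66  73  83  99 118 108  94  72  51  45  45  45  45  45  45
 46  46  46  44  43  45  43  76  87  72  62  64  66  68  75  73  69  66  71  85 103  99  72  54  50  46  44  44  46  45  44  45
 47  46  46  45  45  44  44  69  76  66  63  65  66  68  74  72  66  67  66  71  68  59  49  46  46  45  45  44  44  44  45  45
 47  46  47  46  45  45  45  49  56  62  62  63  66  68  69  67  68  67  67  59  49  47  45  45  45  46  44  45  45  45  44  43
 45  46  46  46  46  47  45  44  52  60  61  63  65  67  67  68  67  66  67  57  46  47  45  46  45  45  45  46  45  46  43  44
 45  46  47  46  46  47  45  44  54  61  63  65  66  67  67  68  67  67  65  56  48  46  45  45  45  46  46  44  46  45  45  45
```

```bash
python3 -m jog '[[0.1,0,0,0,-1],[0.1,0,0,0,-1],[0.1,0,0,0,-1],[0.1,0,0,0,-1],[0.1,0,0,0,-1]]'>/dev/null; python3 -m jog '[[0.1,0,0,0,-1],[0.1,0,0,0,-1],[0.1,0,0,0,-1],[0.1,0,0,0,-1],[0.1,0,0,0,-1]]'>/dev/null; python3 -m jog '[[0.1,0,0,0,-1],[0.1,0,0,0,-1],[0.1,0,0,0,-1],[0.1,0,0,0,-1],[0.1,0,0,0,-1]]'>/dev/null; python3 -m jog '[[0.1,0,0,0,-1],[0.1,0,0,0,-1],[0.1,0,0,0,-1],[0.1,0,0,0,-1],[0.1,0,0,0,-1]]'>/dev/null; python3 -m jog '[[0.1,0,0,0,-1],[0.1,0,0,0,-1],[0.1,0,0,0,-1],[0.1,0,0,0,-1],[0.1,0,0,0,-1]]'>/dev/null; python3 -m jog '[[0.1,0,0,0,-1],[0.1,0,0,0,-1],[0.1,0,0,0,-1],[0.1,0,0,0,-1],[0.1,0,0,0,-1]]'>/dev/null; python3 -m jog '[[0.1,0,0,0,-1],[0.1,0,0,0,-1],[0.1,0,0,0,-1],[0.1,0,0,0,-1],[0.1,0,0,0,-1]]'>/dev/null; python3 -m jog '[[0.1,0,0,0,-1],[0.1,0,0,0,-1],[0.1,0,0,0,-1],[0.1,0,0,0,-1],[0.1,0,0,0,-1]]'>/dev/null; python3 -m jog '[[0.1,0,0,0,-1],[0.1,0,0,0,-1],[0.1,0,0,0,0]]'>/dev/null; python3 slot.py .6240 .0885
```

```text
tcp [0.6245 0.0891 0.2596] yaw 171.0 tool x 0.02 tool y -0.03 tool z 1.31 q6 -1.29
319.64869297977083 201.1783757396297
origin 304 188
 44  43  43  43  44  44  43  43  43  58  71  76  81  85  86  88  87  85  81  78  73  64  59  58  58  58  56  58  58  56  57  55
 44  43  44  44  42  42  43  52  73  89  97  97  98  97  99 107 112 112 113 111 110  99  78  61  56  55  56  59  57  56  56  55
 43  43  45  44  45  42  52  70  88 109 117 118 117 117 117 137 149 149 149 149 150 147 124  85  64  59  56  57  57  56  56  54
 43  43  44  45  44  48  75  88  92 110 121 120 120 120 121 142 155 154 155 155 155 137 102  82  68  59  56  58  57  57  56  55
 43  43  43  45  43  69 105 115 116 119 120 120 121 121 120 143 154 155 155 155 155 151 146 145 134  92  58  58  57  58  57  56
 44  43  44  46  52  77 109 121 121 121 121 121 121 120 121 142 155 155 156 154 155 155 154 154 142 105  67  57  58  57  56  54
 44  44  43  43  72  93 112 119 121 121 120 121 121 119 120 142 154 154 154 155 154 154 154 154 134 107  76  59  58  56  57  55
 43  43  43  49  88 114 119 120 120 121 120 119 120 121 120 125 144 1
[... 1918 characters left out ...]
  84  82  79  79  88 102 107 110 111 109 109 107 106 107 108
105 106 108 108 107 108 108 109 108 103  88  80  82  83  85  85  85  85  84  91 103 107 107 107 106 109 108 108 107 106 107 108
106 105 106 109 108 108 108 108 112 108  90  80  81  83  85  84  84  85  85  88 105 111 107 107 109 109 108 108 108 106 106 107
106 105 106 107 107 108 108 108 109  98  83  79  81  82  86  86  85  85  83  84 100 108 106 106 107 108 108 108 108 106 105 108
107 105 105 106 107 107 109 109 108  95  81  78  81  83  84  85  84  84  83  82  94 104 105 106 107 107 108 107 108 107 107 107
106 106 106 107 107 108 107 108 109  95  82  80  81  83  84  85  85  85  83  84  93 104 104 105 106 107 108 108 109 106 106 106
```

```bash
python3 -m jog '[[0.1,0,0.02,0.5,0],[0.1,0,0,0.5,0],[0.1,0,0,0.1,0],[0.1,0,0,0.1,0],[0.1,0,0,0,0]]'|grep gap;python3 st.py;python3 -m jog '[[0.1,0,0,0.05,0],[0.1,0,0,0.05,0],[0.1,0,0,0,0]]'|grep gap;python3 st.py; python3 -m jog '[[0.1,0,0,0.05,0],[0.1,0,0,0,0]]'|grep gap;python3 st.py;python3 -m jog '[[0.1,0,0,0.05,0],[0.1,0,0,0,0]]'|grep gap;python3 st.py
```

```text
finger_gap: 0.0254
[0.6247 0.0895 0.2357] yaw 171.0 F [-0.4 -0.4 -0.3] T [0.016 0.012 0.03 ] q1,6 [ 0.12 -1.29] t 51.35
finger_gap: 0.0255
[0.6248 0.0895 0.2342] yaw 171.0 F [-0.2  0.8 -0.4] T [ 0.03  -0.014 -0.028] q1,6 [ 0.12 -1.29] t 51.65
finger_gap: 0.0259
[0.6247 0.0895 0.2331] yaw 171.0 F [ 0.9 -0.3 -0.4] T [ 0.06  -0.013  0.034] q1,6 [ 0.12 -1.29] t 51.85
finger_gap: 0.0252
[0.625  0.0895 0.2326] yaw 171.0 F [-0.7  0.3  1.5] T [-0.009  0.148  0.002] q1,6 [ 0.12 -1.29] t 52.05
```

```bash
python3 -m jog '[[0.1,0,0,0.05,0],[0.1,0,0,0.03,0],[0.1,0,0,0,0]]'|grep gap;python3 st.py; python3 -m jog '[[0.1,0,0,0.0015,1],[0.1,0,0,0.0015,1],[0.1,0,0,0.0015,1],[0.1,0,0,0.0015,1],[0.1,0,0,0.0015,1]]'|grep gap; python3 st.py;python3 -m jog '[[0.1,0,0,0.0015,1],[0.1,0,0,0.0015,1],[0.1,0,0,0.0015,1],[0.1,0,0,0.0015,1],[0.1,0,0,0.0015,1]]'|grep gap; python3 st.py;python3 -m jog '[[0.1,0,0,0.0015,1],[0.1,0,0,0.0015,1],[0.1,0,0,0.0015,1],[0.1,0,0,0.0015,1],[0.1,0,0,0.0015,1]]'|grep gap; python3 st.py;python3 -m jog '[[0.1,0,0,0.0015,1],[0.1,0,0,0.0015,1],[0.1,0,0,0.0015,1],[0.1,0,0,0.0015,1]]'|grep gap; python3 st.py;python3 -m jog '[[0.1,0,0,0.0015,1],[0.1,0,0,0.0015,1]]'|grep gap; python3 st.py
```

```text
finger_gap: 0.0252
[0.6252 0.0895 0.2321] yaw 171.0 F [-2.7 -1.1  9.8] T [-0.167  0.695 -0.045] q1,6 [ 0.12 -1.29] t 52.35
finger_gap: 0.025
[0.6254 0.0896 0.2321] yaw 145.8 F [-2.7 -0.9 10.8] T [0.002 0.675 0.008] q1,6 [ 0.12 -0.85] t 52.85
finger_gap: 0.0254
[0.6253 0.0893 0.2319] yaw 120.8 F [-2.6 -1.4 10.4] T [-0.343  0.758  0.035] q1,6 [ 0.12 -0.41] t 53.35
finger_gap: 0.0254
[0.6252 0.0891 0.2318] yaw 95.8 F [-3.1 -1.6 10.5] T [-0.613  0.778  0.008] q1,6 [0.12 0.02] t 53.85
finger_gap: 0.0253
[0.625  0.0889 0.2316] yaw 75.8 F [-3.3 -2.6 12. ] T [-0.789  0.907  0.071] q1,6 [0.12 0.37] t 54.25
finger_gap: 0.0253
[0.6249 0.0888 0.2316] yaw 65.8 F [-4.5 -3.6 11. ] T [-0.802  1.     0.094] q1,6 [0.12 0.55] t 54.45
```

```bash
python3 -m jog '[[0.1,0,0,0.001,1],[0.1,0,0,0.001,1]]'|grep gap; python3 st.py;python3 -m jog '[[0.1,0,0,0.001,1],[0.1,0,0,0.001,1]]'|grep gap; python3 st.py;python3 -m jog '[[0.1,0,0,0.001,1]]'|grep gap; python3 st.py; python3 -m jog '[[0.1,0,0,-0.4,0],[0.1,0,0,-0.6,0],[0.1,0,0,-0.5,0],[0.1,0,0,0,0]]'|grep gap; python3 slot.py .6240 .0885 | head -24
```

```text
finger_gap: 0.0254
[0.6249 0.0888 0.2315] yaw 55.8 F [-4.2 -3.4 11.3] T [-0.802  1.064  0.144] q1,6 [0.12 0.72] t 54.65
finger_gap: 0.0253
[0.625  0.0888 0.2316] yaw 45.8 F [-3.2 -2.8 11.5] T [-0.757  0.988  0.216] q1,6 [0.12 0.89] t 54.85
finger_gap: 0.0256
[0.6251 0.0889 0.2315] yaw 40.8 F [-4.  -3.7 12.2] T [-0.724  0.95   0.216] q1,6 [0.12 0.98] t 54.95
finger_gap: 0.0249
tcp [0.6262 0.0898 0.2624] yaw 41.0 tool x -0.13 tool y -0.02 tool z 1.44 q6 0.98
317.3395205919202 202.39501672784016
origin 302 189
 54  54  52  52  52  53  54  53  54  54  53  79  97  98  78  88  99  79  86  99  96  96  99  99  99  99  98  97  98  99  98  99
 52  54  53  52  52  53  55  54  55  53  54  61  80  86  81  83 111  91  71  85  95  99  99 100  98  97  97  99  98  78  86  97
 54  50  52  52  52  53  53  53  53  61  71  74 111 122 144 134 105 110  97  84  88  94  97  98  97  96  98  99  78  58  58  62
 51  52  52  53  54  55  54  55  68  78 106 111  94 113 207 231 178 175 199 157 202 196 125  96  78  87  98  79  57  52  53  54
 52  51  52  53  54  53  54  84  95 110 136 141 137 140 162 224 234 234 235
[... 1400 characters left out ...]
  76 106 135 143 143 144 143 143 142 124  82  56  53  51  53
 55  53  57  79 126 143 144 144 143 123  82  54  50  51  52  65  77 106 133 142 144 143 143 143 145 145 141 114  71  53  51  52
 54  54  54  49  86 129 143 142 119  78  54  51  51  50  62  83 110 116 133 143 143 129 133 143 129 134 131  91  56  54  52  50
 54  54  52  51 111 140 144 131  88  55  63  73  75  74  78  82  86  85  90  94  90  86  90 105 112 116  94  62  52  52  51  50
 53  53  52  52  75 112 132 108  64  52  65  76  79  80  79  80  82  81  78  75  72  77  78  94 109  88  55  45  43  47  50  52
 53  53  53  50  55  64  72  94  94  66  69  79  80  80  81  83  85  85  84  82  75  72  76  94  91  60  42  39  41  41  48  53
```

Both screws are at their stops with slots along the baker's x. Next, return the driver.

```bash
python3 -m jog '[[0.1,0,0,-0.5,-1],[0.1,0,0,-0.5,-1],[0.1,0,0,-0.5,-1],[0.1,0,0,-0.5,-1],[0.1,0,0,-0.5,-1]]'>/dev/null; python3 -m jog '[[0.1,0,0,0,-1],[0.1,0,0,0,-1],[0.1,0,0,0,-1],[0.1,0,0,0,-1],[0.1,0,0,0,-1]]'>/dev/null; python3 -m jog '[[0.1,0,0,0,-1],[0.1,0,0,0,-0.3],[0.1,-0.96,-0.63,0,0],[0.1,-0.96,-0.63,0,0],[0.1,-0.96,-0.63,0,0]]'>/dev/null;python3 -m jog '[[0.1,-0.96,-0.63,0,0],[0.1,-0.96,-0.63,0,0],[0.1,-0.96,-0.63,0,0],[0.1,-0.96,-0.63,0,0],[0.1,-0.96,-0.63,0,0]]'>/dev/null;python3 -m jog '[[0.1,-0.96,-0.63,0,0],[0.1,-0.96,-0.63,0,0],[0.1,-0.96,-0.63,0,0],[0.1,-0.96,-0.63,0,0],[0.1,-0.96,-0.63,0,0]]'>/dev/null;python3 -m jog '[[0.1,-0.96,-0.63,0,0],[0.1,0,0,0,0],[0.1,0,0,0,0]]' | grep gap
python3 - <<'E'
from h import *
import pickle
go(.485,-.2005,.195)
c=cam('wrist');pickle.dump({'w':c,'side':cam('side')},open('ch.pkl','wb'))
print(proj(c,[.4855,-.2,.085]))
E
```

```text
finger_gap: 0.0251
tcp [ 0.4849 -0.2001  0.3098] yaw 97.4 tool x -0.02 tool y 0.0 tool z 5.74 q6 -0.54
(np.float64(319.90773582764535), np.float64(174.44373937918934))
```

Run:
```python
from h import *
c=load('ch.pkl')['w'];g=cv2.cvtColor(c['pixels'],cv2.COLOR_BGR2GRAY)
print(proj(c,[.4849,-.2001,.2106]))
print('origin 296,156')
for r in g[156:212:2,296:344:2]: print(' '.join('%3d'%k for k in r))
```

```text
(np.float64(319.6648804168729), np.float64(208.2508125947659))
origin 296,156
 62  60  63  65  66  65  65  63  61  63  63  65  70  71  73  71  70  68  67  67  68  65  68  69
 61  61  60  63  66  66  66  65  64  62  63  63 115  70  71  72  71  70  68  67  65  67  66  68
 61  62  62  60  63  67  65  66  65  62  62  63 121  66  70  71  72  71  69  68 117 116 101 125
 63  62  62  62  60  63  65  66  65  64 115 118 120 113  87  71  71  72 133 123 128 125 125 127
 64  63  62  62  61  60  62  66  66 105 123 119 116 119 117 116 129 134 135 134 131 128 125 124
 63  65  64  62  61  62  61  94 103  61  74  87  96 109 120 120 125 132 133 135 132 129 127 125
 63  63  64  64  63  62  98 113 100  35  33  34  39  42  44  54 104 126 131 134 136 132 130 128
 63  63  62  64  94 115 116 117  85  37  35  33  35  35  34  39 108 121 125 132 132 135 132 129
 63  63  63 100 116 118 115 116  69  36  37  36  37  34  33  38 112 119 119 126 131 132 135 132
 62 108 117 117 118 120 118 116  56  38  38  37  37  34  33  45 116 118 118 121 123 131 133 135
112 117 116 118 118 118 119 114  45  37  37  37  38  34  33  7
[... 965 characters left out ...]
 118 115 114 114 113 117 124
114 117 124 132 131 127 125 124 128 126 122 119 116 113 116 117 118 118 118 116 114 114 113 119
146 143 129 126 132 131 128 126 123 127 127 121 118 116 114 116 117 118 118 117 115 114 113 112
137 137 149 155 149 147 146 140 129 123 126 125 121 118 116 115 116 117 117 119 117 115 113 113
137 147 154 155 152 151 152 152 154 154 150 148 142 129 121 117 114 117 117 117 118 117 115 114
148 156 156 154 152 151 152 154 154 157 155 151 152 152 150 152 150 143 137 119 116 117 117 114
136 150 154 153 152 150 150 152 116  73  70  75  76  74  73 147 155 157 158 160 158 157 154 145
136 155 155 153 151 152 151 152 113  73  71  79  79  79  70 143 156 157 158 157 160 161 159 158
```

```bash
python3 -m jog '[[0.1,0,0.03,0.5,0],[0.1,0,0,1,0],[0.1,0,0,1,0],[0.1,0,0,1,0],[0.1,0,0,1,0]]' | grep -E 'pos|force'; python3 -m jog '[[0.1,0,0,1,0],[0.1,0,0,0.8,0],[0.1,0,0,0.8,0],[0.1,0,0,0,0]]'| grep -E 'pos|force';python3 -m jog '[[0.1,0,0,0.8,0],[0.1,0,0,0.8,0],[0.1,0,0,0.8,0],[0.1,0,0,0.5,0],[0.1,0,0,0,0]]'| grep -E 'pos|force'
```

```text
tcp_pos: [0.4856, -0.1991, 0.2183]
wrist_force: [-0.1, -0.1, -0.8]
grasp_force: 66.7
tcp_pos: [0.4841, -0.1986, 0.1652]
wrist_force: [0.8, -0.0, -1.3]
grasp_force: 66.7
tcp_pos: [0.485, -0.1994, 0.1089]
wrist_force: [0.0, -0.6, -0.6]
grasp_force: 66.7
```

```bash
python3 -m jog '[[0.1,0,0,0.1,0],[0.1,0,0,0,0]]' | grep -E 'pos|force';python3 -m jog '[[1,0,0,0,0],[1,0,0,0,0],[1,0,0,0,0],[1,0,0,0,0],[1,0,0,0,0]]' | grep -E 'pos|force|gap'; python3 -m jog '[[1,0,0,-0.5,0],[1,0,0,-1,0],[1,0,0,-1,0],[1,0,0,-1,0],[1,0,0,-1,0]]' >/dev/null;python3 -m jog '[[1,0,0,-1,0],[1,0,0,-1,0],[1,0,0,-1,0],[1,0,0,-1,1],[1,0,0,0,0.5]]' >/dev/null
cat > tray.py <<'E'
from h import *
for n in('side','scene'):
    c=cam(n);im=c['pixels'];h=cv2.cvtColor(im,cv2.COLOR_BGR2HSV)
    m=((h[...,1]<45)&(h[...,2]>140)).astype(np.uint8)
    # only pixels whose table point lies in the tray area
    v,u=np.nonzero(m);P=np.array([atz(c,a,b,.01)[:2] for a,b in zip(u,v)])
    k=(P[:,0]>.33)&(P[:,0]<.75)&(P[:,1]<-.29)&(P[:,1]>-.6)
    mm=np.zeros_like(m);mm[v[k],u[k]]=1
    N,L,S,_=cv2.connectedComponentsWithStats(mm);i=1+np.argmax(S[1:,4]);v,u=np.nonzero(L==i)
    P=np.array([atz(c,a,b,.006)[:2] for a,b in zip(u,v)]).astype(np.float32)*1000
    print(n,len(P),cv2.minAreaRect(P))
E
python3 tray.py; python3 st.py
python3 - <<'E'
from h import *
a=cam('side');b=cam('scene')
for c in(a,b):print(np.round([proj(c,[.4855,-.2,.155]),proj(c,[.4855,-.2,.09])],1))
E
```

```text
tcp_pos: [0.486, -0.2001, 0.1084]
wrist_force: [0.2, -0.1, -1.6]
grasp_force: 66.7
tcp_pos: [0.4856, -0.2, 0.1079]
wrist_force: [-0.2, 0.5, -0.9]
finger_gap: 0.0854
grasp_force: 0.0
side 6345 ((540.8424072265625, -445.06573486328125), (151.58522033691406, 232.4395751953125), 87.07242584228516)
scene 3380 ((532.4281616210938, -445.2294616699219), (154.06362915039062, 243.39051818847656), 87.3131103515625)
[ 0.4857 -0.2001  0.2792] yaw 90.0 F [-0.3  0.4 -0.5] T [-0.026 -0.034 -0.048] q1,6 [-0.41 -0.41] t 61.5
[[344.  246.4]
 [343.4 264.7]]
[[270.2 224.7]
 [271.8 241. ]]
```

Tray was knocked to about (0.537, -0.445), yaw about -3°. I'll re-measure it before each placing. Now cup 1 (front left).

```bash
python3 -m jog '[[0.9,1,0.02,0,0],[0.9,1,0.02,0,0],[0.9,1,0.02,0,0],[0.9,1,0.02,0,0],[0.9,1,0.02,0,0]]' 25 >/dev/null;python3 -m jog '[[0.9,1,0.02,0,0],[0.9,1,0.02,0,0],[0.9,1,0.02,0,0],[0.9,1,0.02,0,0],[0.9,1,0.02,0,0]]' >/dev/null;python3 -m jog '[[0.9,1,0.02,0,0],[0.9,1,0.02,0,0],[0.9,0.86,0.02,0,0],[0.9,0,0,1,0],[0.9,0,0,0,0]]' >/dev/null
python3 - <<'E'
from h import *
go(.4911,.0572,.131)
c=cam('side');g=cv2.cvtColor(c['pixels'],cv2.COLOR_BGR2GRAY);m=(g[235:275,330:360]<25);v,u=np.nonzero(m);print('handle',len(u),u.mean()+330,v.min()+235,v.max()+235)
E
```

```text
tcp [0.4889 0.0576 0.2556] yaw 90.1 tool x -0.02 tool y 0.11 tool z 6.23 q6 0.09
handle 257 343.7626459143969 243 269
```

```bash
python3 -m jog '[[0.9,0,0.1,1,0],[0.9,0,0,1,0],[0.9,0,0,1,0],[0.9,0,0,1,0],[0.9,0,0,1,0]]' >/dev/null;python3 -m jog '[[0.9,0,0,0.7,0],[0.9,0,0,0.5,0],[0.9,0,0,0,0]]'; python3 -m jog '[[0.3,0,0,0,0],[0.3,0,0,0,0],[0.3,0,0,0,0],[0.3,0,0,0,0],[0.3,0,0,0,0]]' 25
```

```text
t: 63.95
tcp_pos: [0.4923, 0.0569, 0.1331]
ee_rot: [-3.14, 0.0, 1.57]
wrist_force: [0.3, -0.0, -0.0]
finger_gap: 0.0767
grasp_force: 0.0
t: 64.45
tcp_pos: [0.4924, 0.0572, 0.1347]
ee_rot: [-3.141, 0.0, 1.571]
wrist_force: [-5.5, -0.1, 6.0]
finger_gap: 0.0446
grasp_force: 25.1
```

```bash
python3 -m jog '[[0.3,0,0,-0.5,0],[0.3,0,0,-1,0],[0.3,0,0,-1,0],[0.3,0,0,-1,0],[0.3,0,0,-1,0]]' | grep -E 'gap|grasp';python3 -m jog '[[0.3,0,0,-1,0],[0.3,-1,0,-1,0],[0.3,-1,0,-1,0],[0.3,-1,0,0,0],[0.3,-1,0,0,0]]' >/dev/null;python3 -m jog '[[0.3,-1,0,0,0],[0.3,-1,0,0,0],[0.3,-1,0,0,0],[0.3,-1,0,0,0],[0.3,-1,0,0,0]]' >/dev/null;python3 -m jog '[[0.3,-1,0,0,0],[0.3,-1,0,0,0],[0.3,-1,0,0,0],[0.3,-1,0,0,0],[0.3,-1,0,0,0]]' >/dev/null;python3 -m jog '[[0.3,-1,0,0,0],[0.3,-1,0,0,0],[0.3,-1,0,0,0],[0.3,0,0,0,0]]'
python3 - <<'E'
from h import *
c=cam('wrist');im=c['pixels'];h=cv2.cvtColor(im,cv2.COLOR_BGR2HSV)
m=((h[...,1]<45)&(h[...,2]>120)).astype(np.uint8);N,L,S,_=cv2.connectedComponentsWithStats(m)
for i in range(1,N):
  if S[i,4]>300:print(S[i])
b=m*0
for i in range(1,N):
  if S[i,4]>300:b[L==i]=255
cv2.imwrite('pics/m.png',b)
import pickle;pickle.dump({'w':c},open('ct.pkl','wb'))
print([np.round(proj(c,[.537+a,-.445+d,.016]),0) for a,d in((-.119,-.079),(.119,-.079),(.119,.079),(-.119,.079))])
E
```

```text
finger_gap: 0.0446
grasp_force: 25.8
t: 66.85
tcp_pos: [0.493, -0.2848, 0.2849]
ee_rot: [3.14, 0.001, 1.569]
wrist_force: [-0.4, 0.1, -1.1]
finger_gap: 0.0447
grasp_force: 25.8
[ 546  100   80   88 1188]
[268 229  29  31 398]
[ 345  232   92   75 2941]
[  0 354  84  24 562]
[   0  367   73   33 2027]
[array([269., 326.]), array([428., 325.]), array([440., 226.]), array([263., 227.])]
```

```bash
python3 -m jog '[[0.3,-1,-0.1,0,0],[0.3,-1,-0.1,0,0],[0.3,-1,-0.1,0,0],[0.3,-1,0,0,0],[0.3,-1,0,0,0]]' >/dev/null;python3 -m jog '[[0.3,-1,0,0.5,0],[0.3,-1,0,0.5,0],[0.3,-1,0,1,0],[0.3,-1,0,1,0],[0.3,-0.7,0,1,0]]' >/dev/null;python3 -m jog '[[0.3,0,0,1,0],[0.3,0,0,1,0],[0.3,0,0,1,0],[0.3,0,0,1,0],[0.3,0,0,1,0]]';python3 -c "
from h import *;go(.4862,-.4785,.026)"
```

```text
t: 68.4
tcp_pos: [0.486, -0.4772, 0.1014]
ee_rot: [-3.14, -0.001, 1.57]
wrist_force: [-0.3, 0.1, -0.8]
finger_gap: 0.045
grasp_force: 25.8
tcp [ 0.486  -0.4772  0.1014] yaw 90.0 tool x -0.07 tool y 0.01 tool z 3.77 q6 -0.79
```

```bash
python3 -m jog '[[0.3,0,0,1,0],[0.3,0,0,1,0],[0.3,0,0,0.8,0],[0.3,0,0,0.5,0],[0.3,0,0,0.3,0]]'|grep -E 'pos|force';python3 -m jog '[[0.3,0,0,0.1,0],[0.3,0,0,0.05,0],[0.3,0,0,0,0]]'|grep -E 'pos|force'
```

```text
tcp_pos: [0.4862, -0.4767, 0.0303]
wrist_force: [0.0, -0.2, -0.5]
grasp_force: 25.8
tcp_pos: [0.4871, -0.4771, 0.0295]
wrist_force: [0.3, -0.7, -1.0]
grasp_force: 25.8
```

```bash
python3 -m jog '[[0.3,0,0,0.1,0],[0.3,0,0,0,0]]'|grep -E 'pos|force';python3 -m jog '[[0.3,0,0,0.1,0],[0.3,0,0,0,0]]'|grep -E 'pos|force'; python3 -m jog '[[0.3,0,0,0.08,0],[0.3,0,0,0,0]]'|grep -E 'pos|force'
```

```text
tcp_pos: [0.4868, -0.4769, 0.0272]
wrist_force: [0.2, 0.6, -0.6]
grasp_force: 25.8
tcp_pos: [0.4866, -0.4766, 0.0247]
wrist_force: [-0.4, 0.1, 0.6]
grasp_force: 25.8
tcp_pos: [0.4868, -0.4768, 0.0238]
wrist_force: [-0.9, 0.9, 4.6]
grasp_force: 26.2
```

```bash
python3 -m jog '[[0.85,0,0,0,0],[0.85,0,0,0,0],[0.85,0,0,0,0],[0.85,0,0,0,0],[0.85,0,0,-0.3,0]]'|grep -E 'gap|force';python3 -m jog '[[0.85,0,0,-1,0],[0.85,0,0,-1,0],[0.85,0,0,-1,0],[0.85,0,0,-1,0],[0.85,0,0,-1,0]]' >/dev/null; python3 -m jog '[[0.85,0,0,-1,0],[0.85,1,0.2,-1,0],[0.85,1,0.2,-1,0],[0.85,1,0.2,-1,0],[0.85,1,0.2,-1,0]]' >/dev/null;python3 -m jog '[[0.85,1,0.2,-1,0],[0.85,1,0.2,-1,0],[0.85,1,0.2,0,0],[0.85,1,0.2,0,0],[0.85,1,0.2,0,0]]' >/dev/null;python3 -m jog '[[0.85,1,0.2,0,0],[0.85,1,0.2,0,0],[0.85,1,0.2,0,0],[0.85,1,0.2,0,0],[0.85,1,0.2,0,0]]' >/dev/null;python3 -m jog '[[0.85,1,0.2,0,0],[0.85,1,0.2,0,0],[0.85,1,0.2,0,0],[0.85,1,0.2,0,0],[0.85,1,0.2,0,0]]' >/dev/null;python3 -m jog '[[0.85,1,0.2,0,0],[0.85,1,0.2,0,0],[0.85,1,0.2,0,0],[0.85,1,0.2,0,0],[0.85,1,0.2,0,0]]' >/dev/null;python3 -m jog '[[0.85,1,0.2,0,0],[0.85,1,0.2,0,0],[0.85,0.8,0.2,0,0],[0.85,0,0,0,0]]';python3 -c "
from h import *;go(.5911,.0589,.135)";python3 tray.py
```

```text
wrist_force: [-0.1, -0.3, 0.6]
finger_gap: 0.0727
grasp_force: 0.0
t: 73.7
tcp_pos: [0.5952, 0.0609, 0.2695]
ee_rot: [3.141, -0.0, 1.573]
wrist_force: [0.3, -0.8, -0.3]
finger_gap: 0.0726
grasp_force: 0.0
tcp [0.5952 0.0609 0.2695] yaw 90.1 tool x -0.1 tool y -0.2 tool z 6.73 q6 0.08
side 5777 ((540.8843994140625, -445.0679016113281), (151.58522033691406, 232.35536193847656), 87.07242584228516)
scene 3177 ((532.0667724609375, -445.07257080078125), (153.07774353027344, 243.3560333251953), 86.9629898071289)
```

```bash
python3 -m jog '[[0.85,-0.1,-0.2,0.7,0],[0.85,0,0,1,0],[0.85,0,0,1,0],[0.85,0,0,1,0],[0.85,0,0,1,0]]'>/dev/null; python3 -m jog '[[0.85,0,0,1,0],[0.85,0,0,0.7,0],[0.85,0,0,0.35,0],[0.85,0,0,0,0]]'|grep -E 'pos|force'; python3 -m jog '[[0.3,0,0,0,0],[0.3,0,0,0,0],[0.3,0,0,0,0],[0.3,0,0,0,0],[0.3,0,0,0,0]]'|grep -E 'pos|force|gap'
```

```text
tcp_pos: [0.5903, 0.0568, 0.1335]
wrist_force: [-0.4, 0.7, 0.7]
grasp_force: 0.0
tcp_pos: [0.5915, 0.0572, 0.1354]
wrist_force: [-1.2, -0.5, 6.8]
finger_gap: 0.045
grasp_force: 25.6
```

```bash
python3 -m jog '[[0.3,0,0,-0.5,0],[0.3,0,0,-1,0],[0.3,0,0,-1,0],[0.3,0,0,-1,0],[0.3,0,0,-1,0]]' | grep -E 'gap';python3 -m jog '[[0.3,0,0,-1,0],[0.3,-1,0,-1,0],[0.3,-1,0,-1,0],[0.3,-1,0,0,0],[0.3,-1,0,0,0]]' >/dev/null;python3 -m jog '[[0.3,-1,0,0,0],[0.3,-1,0,0,0],[0.3,-1,0,0,0],[0.3,-1,0,0,0],[0.3,-1,0,0,0]]' >/dev/null;python3 -m jog '[[0.3,-1,0,0,0],[0.3,-1,0,0,0],[0.3,-1,0,0,0],[0.3,-1,0,0,0],[0.3,-1,0,0,0]]' >/dev/null;python3 -m jog '[[0.3,-1,0,0,0],[0.3,-1,0,0,0],[0.3,-1,0,0,0],[0.3,-1,0,0,0],[0.3,-1,0,0,0]]' >/dev/null; python3 -m jog '[[0.3,-1,0,0,0],[0.3,-1,0,0,0],[0.3,-1,0,0,0],[0.3,-1,0,0,0],[0.3,-1,0,0.5,0]]' >/dev/null;python3 -m jog '[[0.3,-1,0,1,0],[0.3,-1,0,1,0],[0.3,-0.9,0,1,0],[0.3,0,0,1,0],[0.3,0,0,0,0]]' ;python3 -c "
from h import *;go(.5862,-.4835,.0255)"; python3 tray.py
```

```text
finger_gap: 0.0449
t: 78.7
tcp_pos: [0.5885, -0.4805, 0.1893]
ee_rot: [-3.136, -0.005, 1.57]
wrist_force: [-0.6, 0.4, -0.0]
finger_gap: 0.0448
grasp_force: 25.7
tcp [ 0.5885 -0.4805  0.1893] yaw 89.9 tool x -0.15 tool y -0.12 tool z 8.19 q6 -0.7
side 2896 ((540.863525390625, -445.06683349609375), (151.58522033691406, 232.39715576171875), 87.07242584228516)
scene 3018 ((531.191650390625, -444.63385009765625), (153.86093139648438, 245.14979553222656), 86.96268463134766)
```

```bash
python3 -m jog '[[0.3,-0.15,-0.12,1,0],[0.3,0,0,1,0],[0.3,0,0,1,0],[0.3,0,0,1,0],[0.3,0,0,1,0]]'|grep -E 'pos|force'; python3 -m jog '[[0.3,0,0,1,0],[0.3,0,0,0.8,0],[0.3,0,0,0.6,0],[0.3,0,0,0.3,0],[0.3,0,0,0,0]]'|grep -E 'pos|force'; python3 -m jog '[[0.3,0,0,0.1,0],[0.3,0,0,0,0]]'|grep -E 'pos|force';python3 -m jog '[[0.3,0,0,0.1,0],[0.3,0,0,0,0]]'|grep -E 'pos|force'
```

```text
tcp_pos: [0.5894, -0.4842, 0.0953]
wrist_force: [-0.1, -0.0, -0.3]
grasp_force: 25.7
tcp_pos: [0.588, -0.4835, 0.0392]
wrist_force: [-0.3, -0.3, 0.4]
grasp_force: 25.7
tcp_pos: [0.5887, -0.4841, 0.0389]
wrist_force: [0.5, 0.0, -0.4]
grasp_force: 25.7
tcp_pos: [0.5884, -0.4839, 0.0365]
wrist_force: [-0.4, -0.6, -0.2]
grasp_force: 25.7
```

```bash
python3 -m jog '[[0.3,0,0,0.3,0],[0.3,0,0,0.1,0],[0.3,0,0,0,0]]'|grep -E 'pos|force';python3 -m jog '[[0.3,0,0,0.1,0],[0.3,0,0,0,0]]'|grep -E 'pos|force';python3 -m jog '[[0.3,0,0,0.1,0],[0.3,0,0,0,0]]'|grep -E 'pos|force'
```

```text
tcp_pos: [0.5879, -0.4834, 0.0274]
wrist_force: [0.6, 0.1, -1.4]
grasp_force: 25.7
tcp_pos: [0.5882, -0.4837, 0.0259]
wrist_force: [-0.2, -0.5, -1.0]
grasp_force: 25.7
tcp_pos: [0.5885, -0.4839, 0.0245]
wrist_force: [-0.4, 0.6, 1.3]
grasp_force: 25.8
```

```bash
python3 -m jog '[[0.85,0,0,0,0],[0.85,0,0,0,0],[0.85,0,0,0,0],[0.85,0,0,0,0],[0.85,0,0,-0.3,0]]'|grep -E 'gap';python3 -m jog '[[0.85,0,0,-1,0],[0.85,0,0,-1,0],[0.85,0,0,-1,0],[0.85,0,0,-1,0],[0.85,0,0,-1,0]]' >/dev/null; python3 -m jog '[[0.85,0,0,-1,0],[0.85,1,-0.17,-1,0],[0.85,1,-0.17,-1,0],[0.85,1,-0.17,-1,0],[0.85,1,-0.17,-1,0]]' >/dev/null;python3 -m jog '[[0.85,1,-0.17,-1,0],[0.85,1,-0.17,-1,0],[0.85,1,-0.17,0,0],[0.85,1,-0.17,0,0],[0.85,1,-0.17,0,0]]' >/dev/null;python3 -m jog '[[0.85,1,-0.17,0,0],[0.85,1,-0.17,0,0],[0.85,1,-0.17,0,0],[0.85,1,-0.17,0,0],[0.85,1,-0.17,0,0]]' >/dev/null;python3 -m jog '[[0.85,1,-0.17,0,0],[0.85,1,-0.17,0,0],[0.85,1,-0.17,0,0],[0.85,1,-0.17,0,0],[0.85,1,-0.17,0,0]]' >/dev/null;python3 -m jog '[[0.85,1,-0.17,0,0],[0.85,1,-0.17,0,0],[0.85,1,-0.17,0,0],[0.85,1,-0.17,0,0],[0.85,1,-0.17,0,0]]' >/dev/null;python3 -m jog '[[0.85,1,-0.17,0,0],[0.85,1,-0.17,0,0],[0.85,1,-0.17,0,0],[0.85,1,-0.17,0,0],[0.85,0,0,0,0]]';python3 -c "
from h import *;go(.4903,.1152,.135)"; python3 tray.py
```

```text
finger_gap: 0.0725
t: 84.9
tcp_pos: [0.4923, 0.0785, 0.2702]
ee_rot: [-3.141, -0.0, 1.573]
wrist_force: [-0.1, -0.1, -0.4]
finger_gap: 0.0729
grasp_force: 0.0
tcp [0.4923 0.0785 0.2702] yaw 90.1 tool x 1.84 tool y -0.1 tool z 6.76 q6 0.13
side 5247 ((540.8843994140625, -445.0679016113281), (151.58522033691406, 232.35536193847656), 87.07242584228516)
scene 2926 ((532.0667724609375, -445.07257080078125), (153.07774353027344, 243.3560333251953), 86.9629898071289)
```

```bash
python3 -m jog '[[0.85,0.9,-0.1,0,0],[0.85,0.9,0,0.7,0],[0.85,0,0,1,0],[0.85,0,0,1,0],[0.85,0,0,1,0]]'|grep -E 'pos|force'; python3 -m jog '[[0.85,0,0,1,0],[0.85,0,0,0.9,0],[0.85,0,0,0.7,0],[0.85,0,0,0.4,0],[0.85,0,0,0,0]]'|grep -E 'pos|force'; python3 -m jog '[[0.3,0,0,0,0],[0.3,0,0,0,0],[0.3,0,0,0,0],[0.3,0,0,0,0],[0.3,0,0,0,0]]'|grep -E 'pos|force|gap'
```

```text
tcp_pos: [0.4913, 0.1116, 0.1956]
wrist_force: [-0.2, 0.7, -0.7]
grasp_force: 0.0
tcp_pos: [0.4906, 0.1116, 0.1353]
wrist_force: [-0.5, -0.3, -0.6]
grasp_force: 0.0
tcp_pos: [0.4914, 0.1122, 0.1372]
wrist_force: [-2.6, -1.9, 6.2]
finger_gap: 0.0443
grasp_force: 25.2
```

```bash
python3 -m jog '[[0.3,0,0,-0.5,0],[0.3,0,0,-1,0],[0.3,0,0,-1,0],[0.3,0,0,-1,0],[0.3,0,0,-1,0]]' | grep -E 'gap';python3 -m jog '[[0.3,0,0,-1,0],[0.3,-1,0,-1,0],[0.3,-1,0,-1,0],[0.3,-1,0,0,0],[0.3,-1,0,0,0]]' >/dev/null;python3 -m jog '[[0.3,-1,0,0,0],[0.3,-1,0,0,0],[0.3,-1,0,0,0],[0.3,-1,0,0,0],[0.3,-1,0,0,0]]' >/dev/null;python3 -m jog '[[0.3,-1,0,0,0],[0.3,-1,0,0,0],[0.3,-1,0,0,0],[0.3,-1,0,0,0],[0.3,-1,0,0,0]]' >/dev/null;python3 -m jog '[[0.3,-1,0,0,0],[0.3,-1,0,0,0],[0.3,-1,0,0,0],[0.3,-1,0,0,0],[0.3,-1,0,0,0]]' >/dev/null; python3 -m jog '[[0.3,-1,0,0,0],[0.3,-1,0,0,0],[0.3,-1,0,0,0],[0.3,-1,0,0,0],[0.3,-1,0,0,0]]' >/dev/null;python3 -m jog '[[0.3,-1,0,0,0],[0.3,-1,0,0.5,0],[0.3,0,0,1,0],[0.3,0,0,1,0],[0.3,0,0,0,0]]' |grep gap;python3 -c "
from h import *;go(.4897,-.4125,.0275)"; python3 tray.py
```

```text
finger_gap: 0.0447
finger_gap: 0.0447
tcp [ 0.4893 -0.4073  0.2324] yaw 90.0 tool x -0.26 tool y 0.02 tool z 10.24 q6 -0.71
side 4685 ((540.9065551757812, -445.06903076171875), (151.58522033691406, 232.31100463867188), 87.07242584228516)
scene 2852 ((532.0665283203125, -445.0753173828125), (153.0716552734375, 243.35597229003906), 86.96282196044922)
```

```bash
python3 -m jog '[[0.3,-0.26,0,1,0],[0.3,0,0,1,0],[0.3,0,0,1,0],[0.3,0,0,1,0],[0.3,0,0,1,0]]'|grep -E 'force'; python3 -m jog '[[0.3,0,0,1,0],[0.3,0,0,1,0],[0.3,0,0,1,0],[0.3,0,0,0.8,0],[0.3,0,0,0,0]]'|grep -E 'pos|force'; python3 -m jog '[[0.3,0,0,0.5,0],[0.3,0,0,0.3,0],[0.3,0,0,0,0]]'|grep -E 'pos|force'
```

```text
wrist_force: [-0.1, 0.0, -0.7]
grasp_force: 25.8
tcp_pos: [0.4905, -0.4124, 0.0588]
wrist_force: [-0.4, 0.1, -0.5]
grasp_force: 25.8
tcp_pos: [0.4909, -0.4128, 0.0438]
wrist_force: [0.6, 0.1, 0.2]
grasp_force: 25.8
```

```bash
python3 -m jog '[[0.3,0,0,0.4,0],[0.3,0,0,0.3,0],[0.3,0,0,0,0]]'|grep -E 'pos|force';python3 -m jog '[[0.3,0,0,0.1,0],[0.3,0,0,0,0]]'|grep -E 'pos|force'; python3 -m jog '[[0.3,0,0,0.1,0],[0.3,0,0,0,0]]'|grep -E 'pos|force'
```

```text
tcp_pos: [0.4906, -0.4125, 0.0292]
wrist_force: [-0.5, -0.0, 0.3]
grasp_force: 25.8
tcp_pos: [0.4911, -0.4129, 0.0281]
wrist_force: [-0.4, 0.1, -0.4]
grasp_force: 25.8
tcp_pos: [0.4913, -0.4131, 0.0264]
wrist_force: [0.6, -0.2, -0.2]
grasp_force: 25.8
```

```bash
python3 -m jog '[[0.3,0,0,0.1,0],[0.3,0,0,0,0]]'|grep -E 'pos|force'; python3 -m jog '[[0.85,0,0,0,0],[0.85,0,0,0,0],[0.85,0,0,0,0],[0.85,0,0,0,0],[0.85,0,0,-0.3,0]]'|grep -E 'gap';python3 -m jog '[[0.85,0,0,-1,0],[0.85,0,0,-1,0],[0.85,0,0,-1,0],[0.85,0,0,-1,0],[0.85,0,0,-1,0]]' >/dev/null; python3 -m jog '[[0.85,0,0,-1,0],[0.85,1,0.2,-1,0],[0.85,1,0.2,-1,0],[0.85,1,0.2,-1,0],[0.85,1,0.2,-1,0]]' >/dev/null;python3 -m jog '[[0.85,1,0.2,-1,0],[0.85,1,0.2,-1,0],[0.85,1,0.2,0,0],[0.85,1,0.2,0,0],[0.85,1,0.2,0,0]]' >/dev/null;python3 -m jog '[[0.85,1,0.2,0,0],[0.85,1,0.2,0,0],[0.85,1,0.2,0,0],[0.85,1,0.2,0,0],[0.85,1,0.2,0,0]]' >/dev/null;python3 -m jog '[[0.85,1,0.2,0,0],[0.85,1,0.2,0,0],[0.85,1,0.2,0,0],[0.85,1,0.2,0,0],[0.85,1,0.2,0,0]]' >/dev/null;python3 -m jog '[[0.85,1,0.2,0,0],[0.85,1,0.2,0,0],[0.85,1,0.2,0,0],[0.85,1,0.2,0,0],[0.85,1,0.2,0,0]]' >/dev/null;python3 -m jog '[[0.85,1,0.2,0,0],[0.85,0,0,0,0]]'|grep gap;python3 -c "
from h import *;go(.5903,.1155,.135)"; python3 tray.py
```

```text
tcp_pos: [0.4914, -0.4132, 0.0262]
wrist_force: [-4.2, 3.9, 16.6]
grasp_force: 27.2
finger_gap: 0.0727
finger_gap: 0.0724
tcp [0.5914 0.089  0.2705] yaw 90.1 tool x 1.33 tool y -0.05 tool z 6.77 q6 0.13
side 4756 ((540.8843994140625, -445.0679016113281), (151.58522033691406, 232.35536193847656), 87.07242584228516)
scene 2721 ((532.0667724609375, -445.07257080078125), (153.07774353027344, 243.3560333251953), 86.9629898071289)
```

```bash
python3 -m jog '[[0.85,0.9,-0.05,0,0],[0.85,0.45,0,0.7,0],[0.85,0,0,1,0],[0.85,0,0,1,0],[0.85,0,0,1,0]]'|grep -E 'pos|force'; python3 -m jog '[[0.85,0,0,1,0],[0.85,0,0,0.9,0],[0.85,0,0,0.7,0],[0.85,0,0,0.4,0],[0.85,0,0,0,0]]'|grep -E 'pos|force'; python3 -m jog '[[0.3,0,0,0,0],[0.3,0,0,0,0],[0.3,0,0,0,0],[0.3,0,0,0,0],[0.3,0,0,0,0]]'|grep -E 'pos|force|gap'
```

```text
tcp_pos: [0.5896, 0.1133, 0.1946]
wrist_force: [0.8, 0.1, -0.1]
grasp_force: 0.0
tcp_pos: [0.5894, 0.1137, 0.1348]
wrist_force: [0.8, -0.3, 0.2]
grasp_force: 0.0
tcp_pos: [0.5909, 0.1141, 0.1373]
wrist_force: [-0.5, -0.6, 5.9]
finger_gap: 0.0449
grasp_force: 25.8
```

```bash
python3 -m jog '[[0.3,0,0,-0.5,0],[0.3,0,0,-1,0],[0.3,0,0,-1,0],[0.3,0,0,-1,0],[0.3,0,0,-1,0]]' | grep -E 'gap';python3 -m jog '[[0.3,0,0,-1,0],[0.3,-1,0,-1,0],[0.3,-1,0,-1,0],[0.3,-1,0,0,0],[0.3,-1,0,0,0]]' >/dev/null;python3 -m jog '[[0.3,-1,0,0,0],[0.3,-1,0,0,0],[0.3,-1,0,0,0],[0.3,-1,0,0,0],[0.3,-1,0,0,0]]' >/dev/null;python3 -m jog '[[0.3,-1,0,0,0],[0.3,-1,0,0,0],[0.3,-1,0,0,0],[0.3,-1,0,0,0],[0.3,-1,0,0,0]]' >/dev/null;python3 -m jog '[[0.3,-1,0,0,0],[0.3,-1,0,0,0],[0.3,-1,0,0,0],[0.3,-1,0,0,0],[0.3,-1,0,0,0]]' >/dev/null; python3 -m jog '[[0.3,-1,0,0,0],[0.3,-1,0,0,0],[0.3,-1,0,0,0],[0.3,-1,0,0,0],[0.3,-1,0,0,0]]' >/dev/null;python3 -m jog '[[0.3,-1,0,0,0],[0.3,-1,0,0.5,0],[0.3,-0.4,0,1,0],[0.3,0,0,1,0],[0.3,0,0,0,0]]' |grep gap;python3 -c "
from h import *;go(.590,-.4175,.0275)"; python3 tray.py
```

```text
finger_gap: 0.0446
finger_gap: 0.0443
tcp [ 0.5882 -0.4138  0.2318] yaw 90.0 tool x -0.19 tool y 0.09 tool z 10.22 q6 -0.63
side 3922 ((540.8167114257812, -445.12298583984375), (151.46826171875, 232.48497009277344), 87.07242584228516)
scene 2613 ((531.6366577148438, -445.3594055175781), (153.271240234375, 242.0735321044922), 87.18856048583984)
```

```bash
python3 -m jog '[[0.3,-0.19,0.09,1,0],[0.3,0,0,1,0],[0.3,0,0,1,0],[0.3,0,0,1,0],[0.3,0,0,1,0]]'|grep -E 'force'; python3 -m jog '[[0.3,0,0,1,0],[0.3,0,0,1,0],[0.3,0,0,1,0],[0.3,0,0,0.8,0],[0.3,0,0,0,0]]'|grep -E 'pos|force'; python3 -m jog '[[0.3,0,0,0.5,0],[0.3,0,0,0.3,0],[0.3,0,0,0,0]]'|grep -E 'pos|force'; python3 -m jog '[[0.3,0,0,0.4,0],[0.3,0,0,0.25,0],[0.3,0,0,0,0]]'|grep -E 'pos|force'
```

```text
wrist_force: [-0.8, -0.1, -0.6]
grasp_force: 25.7
tcp_pos: [0.5912, -0.4171, 0.0585]
wrist_force: [0.0, 1.4, -1.0]
grasp_force: 25.7
tcp_pos: [0.5917, -0.4176, 0.0438]
wrist_force: [0.3, -0.6, -0.8]
grasp_force: 25.7
tcp_pos: [0.5914, -0.4174, 0.0303]
wrist_force: [-0.5, 0.6, -0.1]
grasp_force: 25.7
```

```bash
python3 -m jog '[[0.3,0,0,0.2,0],[0.3,0,0,0.05,0],[0.3,0,0,0,0]]'|grep -E 'pos|force'; python3 -m jog '[[0.85,0,0,0,0],[0.85,0,0,0,0],[0.85,0,0,0,0],[0.85,0,0,0,0],[0.85,0,0,-0.3,0]]'|grep -E 'gap';python3 -m jog '[[0.85,0,0,-1,0],[0.85,0,0,-1,0],[0.85,0,0,-1,0],[0.85,0,0,-1,0],[0.85,0,0,-1,0]]' >/dev/null; python3 -m jog '[[0.85,0,0,-1,0],[0.85,1,-0.08,-1,0],[0.85,1,-0.08,-1,0],[0.85,1,-0.08,-1,0],[0.85,1,-0.08,-1,0]]' >/dev/null;python3 -m jog '[[0.85,1,-0.08,-1,0],[0.85,1,-0.08,-1,0],[0.85,1,-0.08,-1,0],[0.85,1,-0.08,-1,0],[0.85,1,-0.08,-1,0]]' >/dev/null;python3 -m jog '[[0.85,1,-0.08,-1,0],[0.85,1,-0.08,-1,0],[0.85,1,-0.08,-1,0],[0.85,1,-0.08,-1,0],[0.85,1,-0.08,-1,0]]' >/dev/null;python3 -m jog '[[0.85,1,-0.08,-1,0],[0.85,1,-0.08,0,0],[0.85,1,-0.08,0,0],[0.85,1,-0.08,0,0],[0.85,1,-0.08,0,0]]' |grep pos;python3 tray.py
```

```text
tcp_pos: [0.5919, -0.4178, 0.0264]
wrist_force: [-0.5, -0.4, 1.3]
grasp_force: 25.7
finger_gap: 0.0727
tcp_pos: [0.5608, -0.0369, 0.4547]
side 4259 ((540.9487915039062, -445.0711669921875), (151.58522033691406, 232.2265167236328), 87.07242584228516)
scene 2494 ((532.0667724609375, -445.07257080078125), (153.07774353027344, 243.3560333251953), 86.9629898071289)
```

```bash
python3 -m jog '[[0.8,1,-0.08,0,0],[0.8,1,-0.08,0,0],[0.8,1,-0.08,0,0],[0.8,1,-0.08,0,0],[0.8,1,-0.08,0,0]]' >/dev/null;python3 -m jog '[[0.8,1,-0.08,0,0],[0.8,1,-0.08,0,0],[0.8,1,-0.08,0,0],[0.8,1,-0.08,0,0],[0.8,1,-0.08,0,0]]' >/dev/null;python3 -m jog '[[0.8,1,-0.08,0,0],[0.8,1,-0.08,0,0],[0.8,1,-0.08,0,0],[0.8,1,-0.08,0,0],[0.8,1,-0.08,0,0]]' >/dev/null;python3 -m jog '[[0.8,1,-0.08,0,0],[0.8,1,-0.08,0,0],[0.8,1,-0.08,0,0],[0.8,0.8,0,0,0],[0.8,0,0,0,0]]' >/dev/null
python3 - <<'E'
from h import *
go(.535,.336,.2)
c=cam('wrist');import pickle;pickle.dump({'w':c},open('ck.pkl','wb'))
u,v=proj(c,[.535,.336,.05]);print(u,v)
u,v=int(u),int(v);g=cv2.cvtColor(c['pixels'],cv2.COLOR_BGR2GRAY)
for r in g[v-30:v+32:3,u-36:u+38:3]: print(' '.join('%3d'%k for k in r))
E
```

```text
tcp [0.5327 0.3397 0.4524] yaw 90.1 tool x -0.18 tool y 0.11 tool z 12.62 q6 0.55
320.3888239463322 154.30029968465277
 74  76  77  75  72  70  72  70  69  69  65  60  58 106 121 139 136 132 130 100  96 132 126 120 117
 75  76  78  74  72  72  73  70  70  71  65  61  58 108 121 138 135 133 130  98  99 131 127 120 115
 74  75  77  74  73  72  73  70  69  69  66  61  57 107 121 138 136 133 128  97  99 131 126 121 118
 74  76  77  75  72  70  72 120 115 120 118 109 102 107 122 138 135 131 127  95 102 132 127 121 117
 74  76  77  76  72 102 128 123 122 123 119 108 102 106 122 138 136 132 129  93 104 134 126 121 117
 74  76  78  75 103 125 127 124 123 123 119  73 103 108 125 139 135 132 128  91 106 133 127 120 118
 74  76  77 129 125 124 126 124 122  75  67  63  58  68 124 134 135 132 127  91 107 133 127 123 119
 73 126 136 131 125 123 127 123 122  69  68  38  18  21 105 127 135 132 129  88 110 134 127 122 120
127 133 137 132 125 123 128 124 124  69  17  13  14  13  13 111 136 131 129  87 111 134 127 123 118
126 134 137 131 126 123 129 124 122  61   9  14  20  16  13  19 135 132 128  87 1
[... 418 characters left out ...]

118 121 133 132 126 125 130 126 123 124  58  63 161 151 125 126 126 132 129  79 123 134 129 125 121
118 121 129 131 125 126 131 127 124 124  59  56 163 154 126 127 127 132 130  76 123 133 129 125 120
120 122 123 129 124 124 129 126 124 125  60  56 163 154 126 128 127 131 129  75 125 134 129 126 123
120 122 125 128 122 125 131 126 124  95  54  56 161 154 126 128 123 127 129  73 126 135 130 126 122
120 122 123 118 122 126 130 127 125  95  54  55 160 156 126 127 123 125 128  72 126 134 131 127 123
121 123 125 118 120 123 130 126 124 120  54  56 160 155 128 128 123 126 129  73 128 135 130 126 123
121 124 125 120 109 123 130 126 124 126  53  54 161 156 128 127 122 126 129  73 128 134 131 128 124
```

```bash
python3 -m jog '[[0.8,-0.13,0.14,1,0],[0.8,0,0,1,0],[0.8,0,0,1,0],[0.8,0,0,1,0],[0.8,0,0,1,0]]' 40 >/dev/null; python3 -m jog '[[0.8,0,0,1,0],[0.8,0,0,1,0],[0.8,0,0,1,0],[0.8,0,0,1,0],[0.8,0,0,1,0]]' >/dev/null;python3 -m jog '[[0.8,0,0,1,0],[0.8,0,0,1,0],[0.8,0,0,1,0],[0.8,0,0,1,0],[0.8,0,0,1,0]]' |grep -E 'pos|force';python3 -m jog '[[0.8,0,0,1,0],[0.8,0,0,0.8,0],[0.8,0,0,0.8,0],[0.8,0,0,0,0]]' |grep -E 'pos|force'
```

```text
tcp_pos: [0.536, 0.3347, 0.1517]
wrist_force: [0.3, -0.1, -0.6]
grasp_force: 0.0
tcp_pos: [0.5345, 0.3346, 0.098]
wrist_force: [-1.2, -0.5, -0.5]
grasp_force: 0.0
```

```bash
python3 -m jog '[[0.8,0.1,0.05,0.8,0],[0.8,0,0,0.8,0],[0.8,0,0,0.7,0],[0.8,0,0,0.6,0],[0.8,0,0,0,0]]' |grep -E 'pos|force'; python3 -m jog '[[0.2,0,0,0,0],[0.2,0,0,0,0],[0.2,0,0,0,0],[0.2,0,0,0,0],[0.2,0,0,0,0]]' 40|grep -E 'pos|force|gap'
python3 -c "
import numpy as np
t=np.radians(55-90+np.linspace(0,90,19));y=.17*np.cos(t);z=.17*np.sin(t)
print(np.round(np.c_[np.diff(y)/.02,-np.diff(z)/.02],2).tolist())"
```

```text
tcp_pos: [0.5353, 0.3369, 0.0399]
wrist_force: [0.7, 0.2, -0.1]
grasp_force: 0.0
tcp_pos: [0.536, 0.3375, 0.0427]
wrist_force: [-5.6, -1.4, 4.7]
finger_gap: 0.0296
grasp_force: 39.4
[[0.4, -0.63], [0.34, -0.66], [0.28, -0.69], [0.22, -0.71], [0.16, -0.72], [0.1, -0.74], [0.03, -0.74], [-0.03, -0.74], [-0.1, -0.74], [-0.16, -0.72], [-0.22, -0.71], [-0.28, -0.69], [-0.34, -0.66], [-0.4, -0.63], [-0.45, -0.59], [-0.5, -0.55], [-0.55, -0.5], [-0.59, -0.45]]
```

```bash
python3 -m jog '[[0.2,0.4,0,-0.63,0],[0.2,0.34,0,-0.66,0],[0.2,0.28,0,-0.69,0],[0.2,0.22,0,-0.71,0],[0.2,0.16,0,-0.72,0]]'|grep -E 'pos|force|gap';python3 -m jog '[[0.2,0.1,0,-0.74,0],[0.2,0.03,0,-0.74,0],[0.2,-0.03,0,-0.74,0],[0.2,-0.1,0,-0.74,0]]'|grep -E 'pos|force|gap'
```

```text
tcp_pos: [0.5356, 0.3655, 0.1115]
wrist_force: [-4.1, -6.4, -3.0]
finger_gap: 0.0292
grasp_force: 40.0
tcp_pos: [0.5355, 0.3649, 0.1707]
wrist_force: [-1.5, -7.6, -4.7]
finger_gap: 0.0295
grasp_force: 39.9
```

```bash
python3 -m jog '[[0.2,-0.22,0,-0.72,0],[0.2,-0.25,0,-0.71,0],[0.2,-0.28,0,-0.69,0],[0.2,-0.34,0,-0.66,0],[0.2,-0.4,0,-0.63,0]]'|grep -E 'pos|force|gap';python3 -m jog '[[0.2,-0.45,0,-0.59,0],[0.2,-0.5,0,-0.55,0],[0.2,-0.55,0,-0.5,0],[0.2,0,0,0,0]]'|grep -E 'pos|force|gap'
```

```text
tcp_pos: [0.5359, 0.3348, 0.2387]
wrist_force: [-2.0, -2.4, -4.8]
finger_gap: 0.0292
grasp_force: 40.2
tcp_pos: [0.5363, 0.3038, 0.2725]
wrist_force: [-4.3, -7.7, -0.6]
finger_gap: 0.028
grasp_force: 43.4
```

```bash
python3 -m jog '[[0.2,-0.4,0,-0.4,0],[0.2,0,0,0,0]]'|grep -E 'pos|force|gap';python3 -m jog '[[0.2,-0.15,0,-0.15,0],[0.2,0,0,0,0]]'|grep -E 'pos|force|gap'; python3 -m jog '[[0.2,-0.1,0,-0.1,0],[0.2,0,0,0,0]]'|grep -E 'pos|force|gap'
```

```text
tcp_pos: [0.5365, 0.2955, 0.2797]
wrist_force: [-2.8, -9.9, -3.8]
finger_gap: 0.0279
grasp_force: 39.7
tcp_pos: [0.5365, 0.2928, 0.2818]
wrist_force: [-2.0, -8.3, -7.2]
finger_gap: 0.0276
grasp_force: 40.9
tcp_pos: [0.5365, 0.2919, 0.2841]
wrist_force: [-1.9, -6.7, -6.2]
finger_gap: 0.028
grasp_force: 40.2
```

```bash
python3 -m jog '[[0.2,-0.2,0,-0.2,0],[0.2,-0.1,0,-0.1,0],[0.2,0,0,0,0]]'|grep -E 'pos|force|gap'; python3 -m jog '[[0.8,0,0,0,0],[0.8,0,0,0,0],[0.8,0,0,0,0],[0.8,0,0,-0.5,0],[0.8,0,0,-1,0]]'|grep -E 'pos|force|gap'; python3 -m jog '[[0.8,0,0,-1,0],[0.8,0,0,-1,0],[0.8,0,0,-1,0],[0.8,0.5,0,-1,0],[0.8,1,0,-1,0]]'>/dev/null; python3 -m jog '[[0.8,1,0,-0.5,0],[0.8,1,0,0,0],[0.8,1,0,0,0],[0.8,1,0,0,0],[0.8,0,0,0,0]]'|grep -E 'pos|force|gap'
python3 - <<'E'
from h import *
C=load('c0.pkl')
for n,(u,v) in(('side',(245,95)),('scene',(401,147))):
  d=cam(n)
  for c in(C[n],d):
    g=cv2.cvtColor(c['pixels'],cv2.COLOR_BGR2GRAY)[v-14:v+15,u-14:u+15];m=g<(40 if n=='side' else 75);b,a=np.nonzero(m);print(n,len(a),a.mean()+u-14,b.mean()+v-14)
a=cam('side');b=cam('scene')
cv2.imwrite('pics/final.png',np.vstack([cv2.resize(a['pixels'][60:400,180:500],(565,600))[:600],])if 0 else np.hstack([cv2.resize(a['pixels'][80:400,220:490],(405,480),interpolation=cv2.INTER_CUBIC),cv2.resize(b['pixels'][120:360,180:377],(394,480),interpolation=cv2.INTER_CUBIC)]))
E
```

```text
tcp_pos: [0.5374, 0.2867, 0.2916]
wrist_force: [-1.8, -4.6, 1.5]
finger_gap: 0.0169
grasp_force: 2.3
tcp_pos: [0.5359, 0.2868, 0.319]
wrist_force: [0.8, 0.1, 0.4]
finger_gap: 0.0684
grasp_force: 0.0
tcp_pos: [0.536, 0.3995, 0.428]
wrist_force: [-0.2, -0.4, -0.5]
finger_gap: 0.0681
grasp_force: 0.0
side 93 244.78494623655916 94.78494623655914
side 89 243.47191011235952 95.4494382022472
scene 13 400.84615384615387 147.76923076923077
scene 3 403.6666666666667 148.66666666666666
```

View pics/final.png

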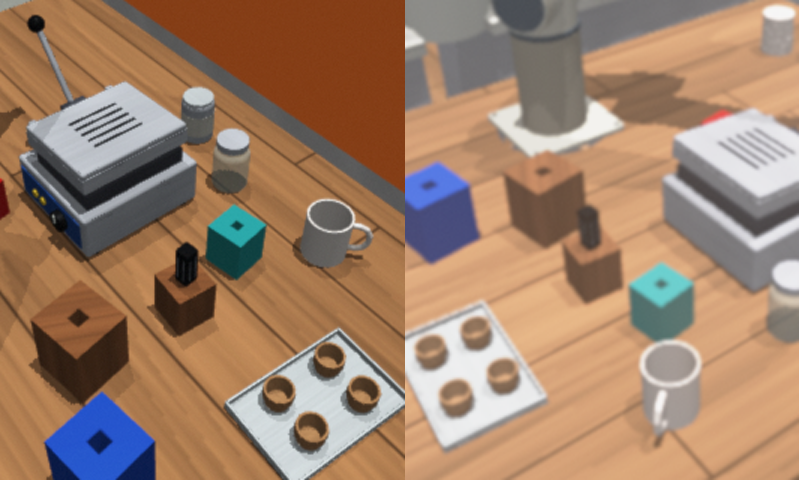

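All four cups stand on the tray and the driver is in its block. The knob is about 1.5 px off its shut position, so I'll work out the lid angle.

Run:
```python
from h import *
C=load('c0.pkl')
for n in('side','scene'):
  k=lambda th:np.array(proj(C[n],[.538,.2005+.17*np.cos(.96-th),.15+.17*np.sin(.96-th)]))
  print(n,[np.round(k(t)-k(0),2) for t in(.03,.06,.1)])
```

```text
side [array([-0.64,  0.33]), array([-1.25,  0.71]), array([-2.03,  1.3 ])]
scene [array([0.76, 0.45]), array([1.5 , 0.94]), array([2.44, 1.66])]
```

```bash
python3 -m jog '[[0,-0.8,0,0,0],[0,-0.8,0,0,0],[0,-0.7,0,0,0],[0,0,0,0,0],[0,0,0,1,0]]' >/dev/null; python3 -m jog '[[0,0,0,1,0],[0,0,0,1,0],[0,0,0,1,0],[0,0,0,1,0],[0,0,0,1,0]]' >/dev/null; python3 -m jog '[[0,0,0,1,0],[0,0,0,0.7,0],[0,0,0,0,0]]'|grep -E 'pos|force|gap'; python3 -m jog '[[0,-0.4,0,0,0],[0,-0.3,0,0,0],[0,0,0,0,0]]'|grep -E 'pos|force';python3 -m jog '[[0,-0.2,0,0,0],[0,-0.2,0,0,0],[0,0,0,0,0]]'|grep -E 'pos|force'
```

```text
tcp_pos: [0.5357, 0.3501, 0.2735]
wrist_force: [0.2, -0.0, 0.4]
finger_gap: 0.0002
grasp_force: 0.0
tcp_pos: [0.5371, 0.3361, 0.2768]
wrist_force: [0.2, 0.9, -0.0]
grasp_force: 0.0
tcp_pos: [0.537, 0.329, 0.2764]
wrist_force: [0.4, 2.8, 2.0]
grasp_force: 0.9
```

Contact. I'll push on in small steps to the stop.

```bash
python3 -m jog '[[0,-0.15,0,0,0],[0,0,0,0,0]]'|grep -E 'pos|wrist';python3 -m jog '[[0,-0.15,0,0,0],[0,0,0,0,0]]'|grep -E 'pos|wrist';python3 -m jog '[[0,-0.15,0,0,0],[0,0,0,0,0]]'|grep -E 'pos|wrist';python3 -m jog '[[0,-0.15,0,0,0],[0,0,0,0,0]]'|grep -E 'pos|wrist'
```

```text
tcp_pos: [0.5368, 0.3259, 0.2759]
wrist_force: [-0.2, 3.4, 2.2]
tcp_pos: [0.5367, 0.3241, 0.2758]
wrist_force: [-0.1, 7.7, 1.0]
tcp_pos: [0.5368, 0.3239, 0.2759]
wrist_force: [0.8, 20.5, -1.8]
tcp_pos: [0.5368, 0.3237, 0.2761]
wrist_force: [-0.2, 30.9, -4.6]
```

```bash
python3 -m jog '[[0,0.5,0,0,0],[0,1,0,0,0],[0,1,0,-1,0],[0,0.5,0,-1,0],[0,0,0,-1,0]]'>/dev/null; python3 -m jog '[[0,0,0,-1,0],[0,0,0,-1,0],[0,0,0,-1,0],[0,0,0,-1,0],[0,0,0,0,0]]'|grep -E 'pos|wrist|t:'
python3 - <<'E'
from h import *
C=load('c0.pkl')
for n,(u,v) in(('side',(245,95)),('scene',(401,147))):
  d=cam(n)
  for c in(C[n],d):
    g=cv2.cvtColor(c['pixels'],cv2.COLOR_BGR2GRAY)[v-14:v+15,u-14:u+15];m=g<(40 if n=='side' else 75);b,a=np.nonzero(m);print(n,len(a),a.mean()+u-14,b.mean()+v-14)
E
python3 tray.py
```

```text
t: 119.25
tcp_pos: [0.5375, 0.3775, 0.4183]
ee_rot: [3.138, -0.002, 1.57]
wrist_force: [0.5, 0.6, -0.1]
side 93 244.78494623655916 94.78494623655914
side 93 244.78494623655916 94.78494623655914
scene 13 400.84615384615387 147.76923076923077
scene 3 401.0 147.33333333333334
side 4195 ((540.9872436523438, -445.109375), (151.53976440429688, 232.12606811523438), 87.06318664550781)
scene 2453 ((531.6563720703125, -445.0981140136719), (153.0786895751953, 242.4861602783203), 86.98946380615234)
```

The knob is back at exactly its original shut pixel position. Handing in.

```bash
python3 -c "
from bench import sign_off
print(sign_off())"
```

```text
the job is handed in; nothing more can be done
None
```

Job handed in at about 119 s, verdict not shown: camera checks have the lid shut and all four cups upright on the tray (which was knocked aside mid-run), the screwdriver stands in the small wooden block and the jar, mug and can look unmoved, and both screws were driven to their stops, judged by torque and slot angle.

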